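# Hold a display-stand collar on the post's flat for its set screw

## Task

A colleague will lock the loose collar onto the display stand with the screwdriver lying on its base: first turn the bare post with the fingers until its yellow flat squarely faces the screwdriver's tip, then slip the collar over the post with its brass set screw facing the screwdriver and draw it snugly back so that the screw bears on the flat. Finish still holding the collar there, level, its screw at the height of the screwdriver's tip, without letting go, and leave the mug, flowerpot and jar alone.

Things in the scene. Friction and masses are not known exactly. Their poses are not given: they have to be found in the camera images.
- stand: Revolving stand, fixed. Grey base 16 mm thick, x -70 to +200 mm, y -65 to +65 mm; bearing disc, 60 mm diameter, 22 mm high, under the post. Origin on the post's axis at table height, z up, x from post to screwdriver, which lies along x: blade 6 mm thick from x = 70 mm, handle 22 mm thick to x = 226 mm, in cradle blocks 64 mm high at x = 93-103 and 145-155 mm.
- driver_tip (a point): Tip of the screwdriver: 70 mm from the post's axis along the stand's x, 60 mm above the table.
- post: Upright steel post, 28 mm diameter, top 98 mm above the table, last 6 mm tapered to 20 mm. Origin on its axis at table height, z up, x straight out of its one milled flat (yellow). Turns about z, 3.1 rad either way from facing the screwdriver, on a stiff bearing (0.06 N m) and stays where left. At the start the flat is 0.7 to 2.4 rad anticlockwise (from above) of the screwdriver.
- flat (a point): Middle of the flat, 60 mm above the table, 9 mm from the post's axis. The flat is 21 mm wide and runs the whole length; across it the post measures 23 mm instead of 28. Fingers squeezed with one pad on the flat close to 23 mm and pull it square to the pad; the middle of the jaws is then 2.5 mm from the axis, away from the flat.
- collar_center (a point): Centre (half-way up, on the axis) of the loose aluminium collar: 52 mm outer diameter, 30 mm high, bore 31 mm, about 0.16 kg, lying flat on the table. z up along the bore; x points to the brass set screw; a red stripe on top marks that side.
- collar_screw (a point): Outer end of the set screw: 29.5 mm from the collar's axis along its x, half-way up; the head stands 3.5 mm out of the collar. Its blunt inner end, 6 mm wide, stands into the bore to 10.2 mm from the axis, so the collar passes over the post only with the screw over the flat (spare: 1.2 mm there, 1.5 mm elsewhere).
- collar: The same collar; origin at the centre of its underside, 15 mm below its centre, same axes.
- mug: Bystander: blue mug, 72 mm diameter plus handle, 72 mm high, origin at the centre of its underside. Leave alone.
- flowerpot: Bystander: terracotta pot, 72 mm diameter, 65 mm high, origin at the centre of its underside. Leave alone.
- jar: Bystander: amber jar with black cap, 60 mm diameter, 70 mm high, origin at the centre of its underside. Leave alone.
Mind the look-alikes: they are no part of the job. Leave any pink or purple look-alike of the collar alone.

How it is judged:
By the outcome, as a careful person would: the job done as asked, in the order asked, and still so for the second after the job is handed in, while the arm keeps its last pose, push and grip.
It also fails if it takes over 72 s, if anything falls off the work surface, if the arm or the gripper's body presses on something with over 40 N, if the wrist force passes 120 N, or if a joint passes its speed limit or range.

## Robot

A 6-joint arm with a two-finger parallel gripper is mounted at the origin on the work surface. World frame = base frame: x ahead of the robot, y to its left, z up, the work surface at z = 0. Lengths are in mm, angles in degrees, forces in N, time in s.
With the tool pointing down it reaches from about 300 to 850 mm from the base axis. Payload 4.2 kg.
Tool frame: the origin (TCP) lies at the very end of the fingers, on their centre line; the grasp point (between the pads) lies 19 mm behind it; z points along the fingers, y is the direction in which the jaws open and shut (so a half turn about z gives the same grasp; the last joint's range is limited). The gripper opens to 91 mm and grips with 3 to 60 N. Pads are 32 mm wide; open, the fingers measure 118 mm over their backs; the gripper's body (76 mm by 178 mm) begins 60 mm behind the grasp point.
Start: joints at [-74.485, 18.312, 89.639, -0, 72.044, -1.146], TCP at [164.866, -550.874, 213.976] pointing down, gripper open.
Joint ranges: [-177.97, 177.97], [-48.28, 115.42], [12.27, 149.76], [-77.06, 257.06], [2.81, 150.46], [-146.56, 146.56]. Speed limits (degrees/s): [147.25, 147.25, 180, 180, 180, 180].

## Interface

Orientations are given as [roll, pitch, yaw] about the fixed x, y, z axes, in that order (R = Rz(yaw) Ry(pitch) Rx(roll)).
In Python, from workcell import telemetry, grab_frame, job gives the robot as it stands.
- The arm moves only by the tool drive_tool, never from a script. Its argument "moves" is a list of rows, each an object of numbers: "claw": the closure, from -1 (fully open) to 1 (shut); "dx", "dy", "dz": the shift along the tool's x, y, z in units of 20 mm (1.0 is 20 mm); "yaw": the turn about the tool's z in units of 0.15 rad (1.0 is 0.15 rad). In form: [{"claw": .., "dx": .., "dy": .., "dz": .., "yaw": ..}, ...]. A call has 1 to 5 rows; each row shifts and turns the pose as measured when the row begins, along the tool's axes as they then stand; what a row does not reach is not made up. A row lasts 1/8 s, in which the tool goes at most 62.5 mm and 10.7 degrees, less where a joint would pass 70% of its speed; a pose out of reach is approached as far as the arm can. A call with a number of a shift or a turn outside -1 to 1 is refused whole. A call with a gripper value outside its range is refused whole. The fingers move at their own pace and stop on an object; "grip_force" is the grip in N (left out, the last holds). Time passes only in rows, so rows that do not move let the fingers close. It gives the time, the measured TCP pose, the force and the opening at its end, in the units of the state.
- telemetry.state(): the state, without advancing time (a new reading comes with each control period).
- grab_frame(name): name is "side" or "top" or "wrist"; returns a dict with "color" (400x640x3 uint8, blue, green, red), "vertical_fov" (degrees; the focal length in pixels is half the picture's height over the tangent of half this angle, whatever the lens; pixels are square), "cx", "cy" (the principal point, pixels), "pose" (4x4, takes a point from camera to world coordinates). Camera axes: x right, y down, z forward; pixel columns grow to the right and rows downward; lengths in mm; the calibration is good to about 2 mm. A picture is of the moment at which its call begins. There is no depth.
- job.job_done(): hands the job in, once; it reports no verdict.
The state is a dict: "time_s": time; "qpos": joint angles; "qvel": joint speeds; "effort": joint torques, N m; "ee_pos": TCP position; "ee_rot": TCP orientation; "force": force on the tool from outside, world axes, zero at the start; "torque": the same for the moment, N m; "gripper_width": finger opening in mm.
Only numpy, scipy, OpenCV 4.12 (cv2) and the standard library are available. Lean on these libraries where they do the work, as an engineer would, in place of code of your own. Each camera call takes 0.05 s, during which the arm holds its last target.

## Working session

There is one attempt and no reset: what is moved stays moved. The work goes in short steps, Python scripts to look and compute and a tool call to move; the robot and the scene stay as the last step left them, time stands still between calls to the robot, and variables do not carry over. Pictures are saved under pics/ and viewed, and the job is handed in when it is done.

Besides the shell and the picture viewer there is one more tool, called after "Emit:" in YAML: its name, and indented under it one key for each argument. drive_tool: Moves the arm, as the interface text tells. Its arguments: {"type":"object","properties":{"moves":{"type":"array"},"grip_force":{"type":"number"}},"required":["moves"]}

```bash
ls; mkdir -p pics; cat > h.py <<'E'
import numpy as np, cv2
from workcell import telemetry, grab_frame, job
def K(f):
    fl=200/np.tan(np.radians(f["vertical_fov"])/2); return fl,f["cx"],f["cy"]
def toz(f,u,v,z):
    fl,cx,cy=K(f); P=np.array(f["pose"]); d=P[:3,:3]@np.array([(u-cx)/fl,(v-cy)/fl,1]); o=P[:3,3]
    return o+d*(z-o[2])/d[2]
def proj(f,p):
    fl,cx,cy=K(f); P=np.array(f["pose"]); q=P[:3,:3].T@(np.array(p,float)-P[:3,3])
    return cx+fl*q[0]/q[2], cy+fl*q[1]/q[2]
def snap(n,tag):
    f=grab_frame(n); cv2.imwrite(f"pics/{tag}.png",f["color"]); 
    import pickle; pickle.dump(f,open(f"pics/{tag}.pkl","wb")); return f
def load(tag):
    import pickle; return pickle.load(open(f"pics/{tag}.pkl","rb"))
def crop(f,u0,v0,u1,v1,s,tag):
    c=cv2.resize(f["color"][v0:v1,u0:u1],None,fx=s,fy=s,interpolation=cv2.INTER_CUBIC); cv2.imwrite(f"pics/{tag}.png",c)
E
python3 - <<'E'
from h import *
for n in("top","side","wrist"):
    f=snap(n,n+"0"); print(n,f["vertical_fov"],f["cx"],f["cy"],np.round(f["pose"],3).tolist())
print(telemetry.state())
E
```

```text
pics
top 53.957149317607936 320.3231846435665 202.03941264946815 [[0.006, -0.984, 0.177, 321.484], [-1.0, -0.002, 0.021, -18.307], [-0.02, -0.177, -0.984, 1197.783], [0.0, 0.0, 0.0, 1.0]]
side 42.58586051160803 316.27795887421104 200.57536951014185 [[0.996, -0.047, 0.07, 409.21], [-0.084, -0.669, 0.738, -1236.976], [0.012, -0.742, -0.671, 1199.035], [0.0, 0.0, 0.0, 1.0]]
wrist 60.004804433680434 316.2631848846189 196.24263197792808 [[0.286, -0.926, -0.246, 233.884], [-0.958, -0.277, -0.072, -530.173], [-0.001, 0.256, -0.967, 384.855], [0.0, 0.0, 0.0, 1.0]]
{'time_s': 0.15, 'qpos': array([-7.44842443e+01,  1.83439410e+01,  8.96892013e+01,  1.03918008e-03,
        7.20437283e+01, -1.14539064e+00]), 'qvel': array([ 0.00576793, -0.07802765, -0.30129922, -0.05198025, -0.07381836,
       -0.00694539]), 'effort': array([ 1.30026497e-04, -4.12772477e+01, -2.32154113e+01,  7.27074640e-02,
        4.33839241e-02, -8.92524395e-05]), 'ee_pos': array([ 164.7714742 , -550.501151  ,  213.31404041]), 'ee_rot': array([-1.79923165e+02, -2.52454019e-03,  1.66608236e+01]), 'force': array([-1.04179894,  0.21096743, -0.72378091]), 'torque': array([ 0.02277503,  0.03810019, -0.00720838]), 'gripper_width': 91.04940615571417}
```

View pics/top0.png

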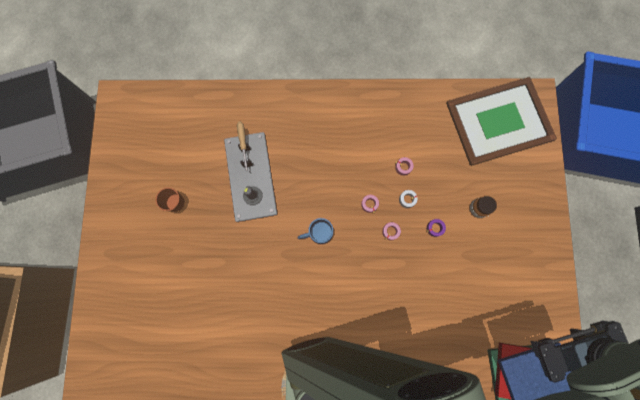

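View pics/side0.png

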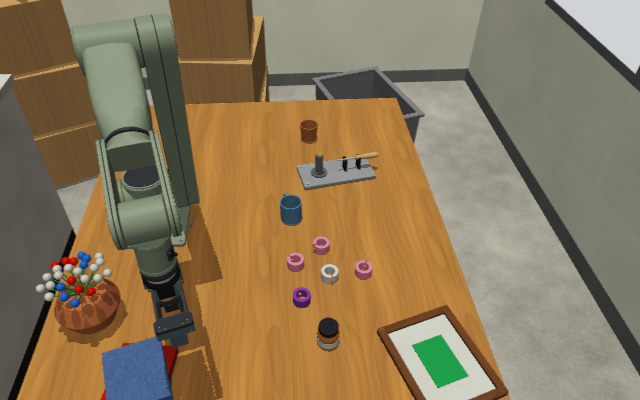

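View pics/wrist0.png

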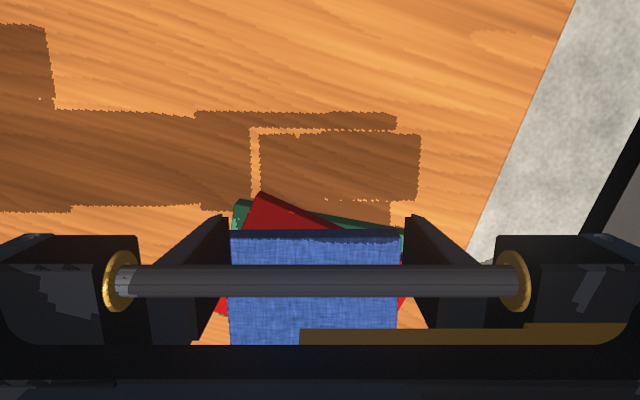

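The only silver (aluminium) ring is at top (409,198). The look-alikes are pink at (404,166), (370,203) and (391,231), and purple at (436,228). The stand's post is at (252,195). I'll enlarge both to confirm.

```bash
python3 - <<'E'
from h import *
f=load("top0"); crop(f,350,150,460,250,7,"c1"); crop(f,215,110,290,230,5,"c2")
g=load("side0"); crop(g,270,225,390,315,6,"c3"); crop(g,285,135,395,195,7,"c4")
print(toz(f,409,198,30), toz(g,330,268,30), toz(f,252,190,98),toz(f,245,125,70))
E
```

```text
[ 544.92712204 -260.26594724   30.        ] [ 547.45239202 -250.24190237   30.        ] [554.32137767 201.80176127  98.        ] [761.88999169 236.22024346  70.        ]
```

View pics/c1.png

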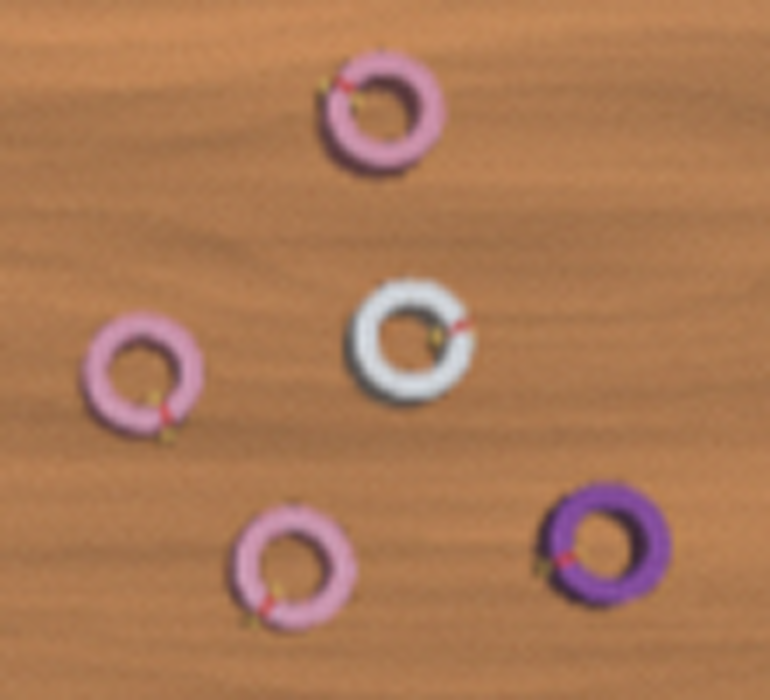

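View pics/c2.png

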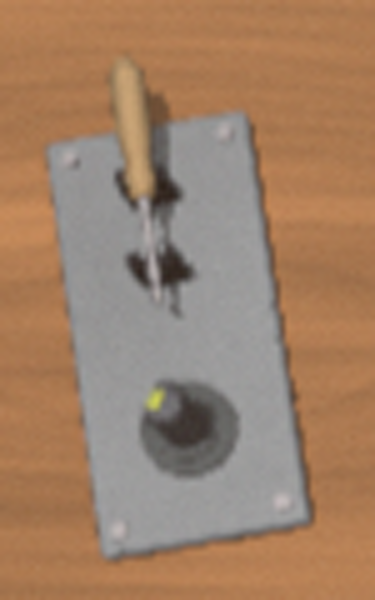

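View pics/c3.png

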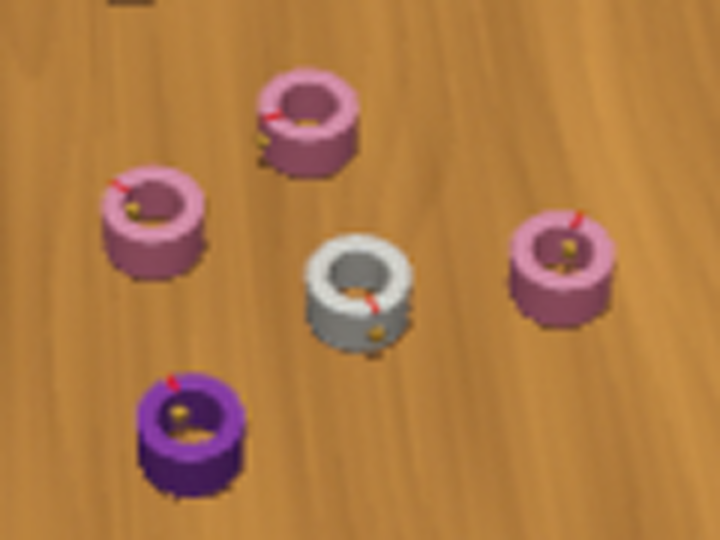

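View pics/c4.png

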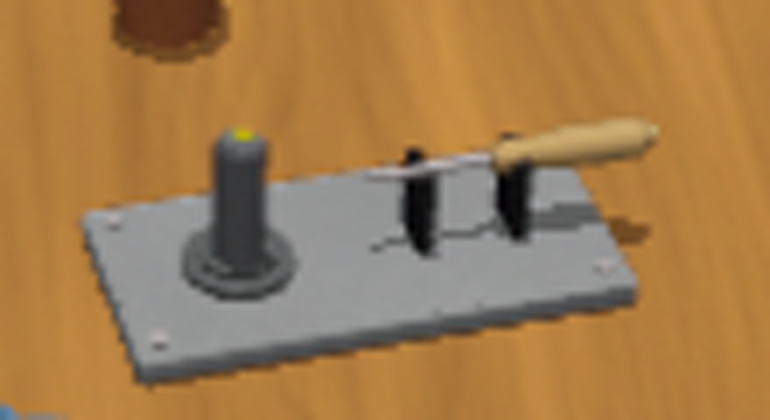

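```bash
python3 - <<'E'
from h import *
from scipy.optimize import least_squares
f=load("top0"); g=load("side0")
def mask(f,box,cond):
    im=f["color"].astype(int); m=cond(im).astype(np.uint8); b=np.zeros_like(m); u0,v0,u1,v1=box; b[v0:v1,u0:u1]=m[v0:v1,u0:u1]; return b
# base: low saturation in top
def low(im): return (im.max(2)-im.min(2)<40)&(im.max(2)>30)
def hullrect(f,box,cond=low):
    m=mask(f,box,cond); n,l,s,c=cv2.connectedComponentsWithStats(m); k=1+np.argmax(s[1:,4]); 
    cnt=max(cv2.findContours((l==k).astype(np.uint8),cv2.RETR_EXTERNAL,cv2.CHAIN_APPROX_NONE)[0],key=len)
    return cnt[:,0,:].astype(float),s[k]
c,s=hullrect(f,(215,125,285,230)); print(s)
# fit base pose: project silhouettes corner points -> polygon hull distance
def corners(x,y,t,z):
    R=np.array([[np.cos(t),-np.sin(t)],[np.sin(t),np.cos(t)]])
    return [np.r_[R@np.array(p)+[x,y],z] for p in((-70,-65),(200,-65),(200,65),(-70,65))]
def res(p,F,C):
    q=np.array([proj(F,a) for z in(0,16) for a in corners(*p,z)],np.float32)
    h=cv2.convexHull(q)
    return np.array([cv2.pointPolygonTest(h,(float(a),float(b)),True) for a,b in C])
best=least_squares(res,[545,200,.17],args=(f,c),loss="soft_l1",f_scale=.7,diff_step=1e-4)
print("stand top",best.x[:2],np.degrees(best.x[2]),np.abs(best.fun).mean())
c2,s2=hullrect(g,(292,150,382,192)); print(s2)
b2=least_squares(res,best.x,args=(g,c2),loss="soft_l1",f_scale=.7,diff_step=1e-4)
print("stand side",b2.x[:2],np.degrees(b2.x[2]),np.abs(b2.fun).mean())
# collar: mask, silhouettes
m,s3=hullrect(f,(393,183,425,214)); print(s3)
def resc(p,F,C):
    a=np.linspace(0,2*np.pi,72,endpoint=False)
    q=np.array([proj(F,(p[0]+26*np.cos(t),p[1]+26*np.sin(t),z)) for z in(0,30) for t in a],np.float32)
    h=cv2.convexHull(q); return np.array([cv2.pointPolygonTest(h,(float(u),float(v)),True) for u,v in C])
k=least_squares(resc,[545,-258],args=(f,m),loss="soft_l1",f_scale=.7,diff_step=1e-4); print("collar top",k.x,np.abs(k.fun).mean())
m2,s4=hullrect(g,(317,258,342,286)); print(s4)
k2=least_squares(resc,[545,-258],args=(g,m2),loss="soft_l1",f_scale=.7,diff_step=1e-4); print("collar side",k2.x,np.abs(k2.fun).mean())
# red stripe
for F,box in((f,(393,183,425,214)),(g,(317,258,342,286))):
    r=mask(F,box,lambda im:(im[...,2]-im[...,1]>60)&(im[...,2]-im[...,0]>60)&(abs(im[...,1]-im[...,0])<40))
    w=(F["color"][...,2].astype(float)-F["color"][...,1])*r; v,u=np.nonzero(w); W=w[v,u]; 
    if len(W):
        p=toz(F,(u*W).sum()/W.sum(),(v*W).sum()/W.sum(),30); 
        d=p-np.r_[k.x if F is f else k2.x,30]; print("stripe",len(W),p,np.degrees(np.arctan2(d[1],d[0])),np.hypot(*d[:2]))
# driver tip check
print("tip proj",[proj(f,(np.r_[best.x[:2]+70*np.array([np.cos(best.x[2]),np.sin(best.x[2])]),60])), proj(f,np.r_[best.x[:2],98])])
for n,F,box in(("t",f,(235,170,265,205)),):
    r=mask(F,box,lambda im:(im[...,2]-im[...,0]>60)&(im[...,1]-im[...,0]>60)); v,u=np.nonzero(r); print("yellow",u.mean(),v.mean(),list(zip(u,v)), toz(F,u.mean(),v.mean(),90))
E
```

```text
[ 224  132   53   90 3431]
stand top [551.94508494 215.78571173] 10.313175042621417 1.694807190661456
[ 297  154   79   36 1751]
stand side [553.78422259 221.36779447] 9.190070340419382 1.3072799373577262
[399 190  19  18 191]
collar top [ 545.74939965 -258.66626321] 2.035334856428142
[321 264  17  20 261]
collar side [ 544.40879421 -258.18674898] 0.7413383393900378
stripe 4 [ 551.7948697 -282.03877     30.       ] -75.49786586223847 24.141702133644205
stripe 4 [ 549.12717399 -277.38892217   30.        ] -76.19472754055967 19.773380159836233
tip proj [(np.float64(246.43626149327798), np.float64(170.90759631979245)), (np.float64(247.11754837229748), np.float64(190.80175009551863))]
yellow 245.57142857142858 189.71428571428572 [(np.int64(246), np.int64(188)), (np.int64(245), np.int64(189)), (np.int64(246), np.int64(189)), (np.int64(245), np.int64(190)), (np.int64(246), np.int64(190)), (np.int64(245), np.int64(191)), (np.int64(246), np.int64(191))] [556.82703357 222.10686719  90.        ]
```

```bash
cat > plan.py <<'E'
import sys
from h import *
def plan(x,y,z,yaw,claw,n=5,gain=1.0):
    s=telemetry.state(); p=np.array(s["ee_pos"]); a=s["ee_rot"][2]
    print("t",round(s["time_s"],2),"p",np.round(p,1),"rot",np.round(s["ee_rot"],1),"F",np.round(s["force"],1),"w",round(s["gripper_width"],1),"q6",round(s["qpos"][5]))
    rows=[]
    dyaw=(yaw-a+180)%360-180
    for i in range(n):
        t=np.radians(a); e=np.array([x,y,z])-p
        l=np.array([e[0]*np.cos(t)+e[1]*np.sin(t), e[0]*np.sin(t)-e[1]*np.cos(t), -e[2]])/20
        m=max(1,np.abs(l).max()); l=np.round(l/m,2); w=round(float(np.clip(-dyaw/8.594,-1,1)),2)
        rows.append('{"claw":%g,"dx":%g,"dy":%g,"dz":%g,"yaw":%g}'%(claw,*(l+0),w+0))
        d=l*20; p=p+[d[0]*np.cos(t)+d[1]*np.sin(t), d[0]*np.sin(t)-d[1]*np.cos(t), -d[2]]; a-=w*8.594; dyaw+=w*8.594
    print("["+",".join(rows)+"]")
if __name__=="__main__": plan(*[float(v) for v in sys.argv[1:6]], n=int(sys.argv[6]) if len(sys.argv)>6 else 5)
E
python3 - <<'E'
E
python3 plan.py 552 217 215 -175 -1
```

```text
t 0.15 p [ 164.8 -550.5  213.3] rot [-179.9   -0.    16.7] F [-1.   0.2 -0.7] w 91.0 q6 -1
[{"claw":-1,"dx":0.95,"dy":-1,"dz":0,"yaw":-1},{"claw":-1,"dx":1,"dy":-0.78,"dz":0,"yaw":-1},{"claw":-1,"dx":1,"dy":-0.56,"dz":0,"yaw":-1},{"claw":-1,"dx":1,"dy":-0.38,"dz":0,"yaw":-1},{"claw":-1,"dx":1,"dy":-0.22,"dz":0,"yaw":-1}]
```

Emit:
drive_tool:
  moves:
    - {"claw": -1,"dx": 0.95,"dy": -1,"dz": 0,"yaw": 0}
    - {"claw": -1,"dx": 0.95,"dy": -1,"dz": 0,"yaw": 0}
    - {"claw": -1,"dx": 0.95,"dy": -1,"dz": 0,"yaw": 0}
    - {"claw": -1,"dx": 0.95,"dy": -1,"dz": 0,"yaw": 0}
    - {"claw": -1,"dx": 0.95,"dy": -1,"dz": 0,"yaw": 0}

```text
time_s: 0.78
ee_pos: [227.7, -424.6, 211.4]
ee_rot: [-179.7, 0.0, 16.5]
force: [0.0, 0.2, 0.7]
gripper_width: 91.1
```

Emit:
drive_tool:
  moves:
    - {"claw": -1,"dx": 0.95,"dy": -1,"dz": 0,"yaw": 0}
    - {"claw": -1,"dx": 0.95,"dy": -1,"dz": 0,"yaw": 0}
    - {"claw": -1,"dx": 0.95,"dy": -1,"dz": 0,"yaw": 0}
    - {"claw": -1,"dx": 0.95,"dy": -1,"dz": 0,"yaw": 0}
    - {"claw": -1,"dx": 0.95,"dy": -1,"dz": 0,"yaw": 0}

```text
time_s: 1.4
ee_pos: [291.5, -296.6, 210.9]
ee_rot: [-179.6, 0.0, 16.4]
force: [1.4, 0.0, -0.5]
gripper_width: 91.4
```

Emit:
drive_tool:
  moves:
    - {"claw": -1,"dx": 0.95,"dy": -1,"dz": 0,"yaw": 0}
    - {"claw": -1,"dx": 0.95,"dy": -1,"dz": 0,"yaw": 0}
    - {"claw": -1,"dx": 0.95,"dy": -1,"dz": 0,"yaw": 0}
    - {"claw": -1,"dx": 0.95,"dy": -1,"dz": 0,"yaw": 0}
    - {"claw": -1,"dx": 0.95,"dy": -1,"dz": 0,"yaw": 0}

```text
time_s: 2.02
ee_pos: [355.2, -169.0, 210.9]
ee_rot: [-179.5, 0.1, 16.4]
force: [1.0, -0.5, 0.1]
gripper_width: 91.2
```

Emit:
drive_tool:
  moves:
    - {"claw": -1,"dx": 0.95,"dy": -1,"dz": 0,"yaw": 0}
    - {"claw": -1,"dx": 0.95,"dy": -1,"dz": 0,"yaw": 0}
    - {"claw": -1,"dx": 0.95,"dy": -1,"dz": 0,"yaw": 0}
    - {"claw": -1,"dx": 0.95,"dy": -1,"dz": 0,"yaw": 0}
    - {"claw": -1,"dx": 0.95,"dy": -1,"dz": 0,"yaw": 0}

```text
time_s: 2.65
ee_pos: [418.9, -41.6, 210.8]
ee_rot: [-179.5, 0.2, 16.4]
force: [0.3, 0.7, -0.3]
gripper_width: 91.3
```

```bash
python3 plan.py 552 217 215 -175 -1
```

```text
t 2.65 p [418.9 -41.6 210.8] rot [-179.5    0.2   16.4] F [ 0.3  0.7 -0.3] w 91.3 q6 66
[{"claw":-1,"dx":0.95,"dy":-1,"dz":-0.02,"yaw":-1},{"claw":-1,"dx":1,"dy":-0.77,"dz":-0.02,"yaw":-1},{"claw":-1,"dx":1,"dy":-0.56,"dz":-0.02,"yaw":-1},{"claw":-1,"dx":1,"dy":-0.38,"dz":-0.01,"yaw":-1},{"claw":-1,"dx":1,"dy":-0.21,"dz":-0.01,"yaw":-1}]
```

Emit:
drive_tool:
  moves:
    - {"claw": -1,"dx": 0.95,"dy": -1,"dz": 0,"yaw": -1}
    - {"claw": -1,"dx": 1,"dy": -0.75,"dz": 0,"yaw": -1}
    - {"claw": -1,"dx": 1,"dy": -0.55,"dz": 0,"yaw": -1}
    - {"claw": -1,"dx": 1,"dy": -0.4,"dz": 0,"yaw": -1}
    - {"claw": -1,"dx": 1,"dy": -0.2,"dz": 0,"yaw": -1}

```text
time_s: 3.28
ee_pos: [472.5, 67.3, 210.2]
ee_rot: [-179.4, -0.2, 60.9]
force: [0.4, -0.7, 0.0]
gripper_width: 91.2
```

```bash
python3 plan.py 552 217 215 -175 -1
```

```text
t 3.27 p [472.5  67.3 210.2] rot [-179.4   -0.2   60.9] F [ 0.4 -0.7  0. ] w 91.2 q6 35
[{"claw":-1,"dx":1,"dy":-0.02,"dz":-0.03,"yaw":-1},{"claw":-1,"dx":1,"dy":0.13,"dz":-0.03,"yaw":-1},{"claw":-1,"dx":1,"dy":0.29,"dz":-0.03,"yaw":-1},{"claw":-1,"dx":1,"dy":0.46,"dz":-0.03,"yaw":-1},{"claw":-1,"dx":1,"dy":0.65,"dz":-0.03,"yaw":-1}]
```

Emit:
drive_tool:
  moves:
    - {"claw": -1,"dx": 1,"dy": 0,"dz": 0,"yaw": -1}
    - {"claw": -1,"dx": 1,"dy": 0.15,"dz": 0,"yaw": -1}
    - {"claw": -1,"dx": 1,"dy": 0.3,"dz": 0,"yaw": -1}
    - {"claw": -1,"dx": 1,"dy": 0.45,"dz": 0,"yaw": -1}
    - {"claw": -1,"dx": 1,"dy": 0.65,"dz": 0,"yaw": -1}

```text
time_s: 3.9
ee_pos: [522.6, 164.9, 209.0]
ee_rot: [-179.5, -0.5, 105.3]
force: [0.1, 0.4, 0.1]
gripper_width: 91.5
```

```bash
python3 plan.py 552 217 215 -175 -1
```

```text
t 3.9 p [522.6 164.9 209. ] rot [-179.5   -0.5  105.3] F [0.1 0.4 0.1] w 91.5 q6 1
[{"claw":-1,"dx":1,"dy":0.99,"dz":-0.14,"yaw":-1},{"claw":-1,"dx":0.75,"dy":1,"dz":-0.13,"yaw":-1},{"claw":-1,"dx":0.15,"dy":0.3,"dz":-0.03,"yaw":-1},{"claw":-1,"dx":0,"dy":0,"dz":0,"yaw":-1},{"claw":-1,"dx":0,"dy":0,"dz":0,"yaw":-1}]
```

```bash
python3 -c "
from h import *
f=snap('wrist','w1')"
```

```text
(no output)
```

View pics/w1.png

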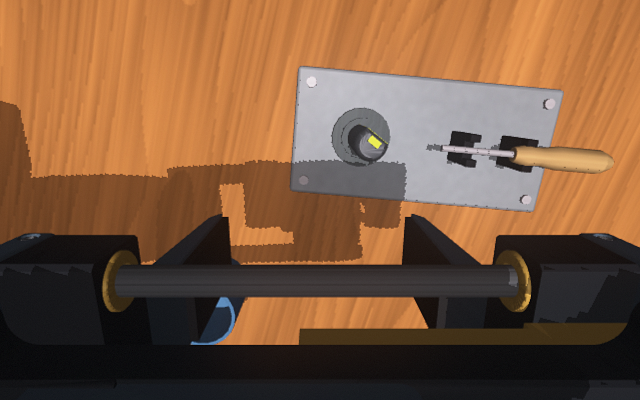

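```bash
python3 -c "
from h import *
f=load('w1'); crop(f,320,95,480,195,5,'w1c'); crop(f,280,55,580,225,2.6,'w1d')"
```

```text
(no output)
```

View pics/w1c.png

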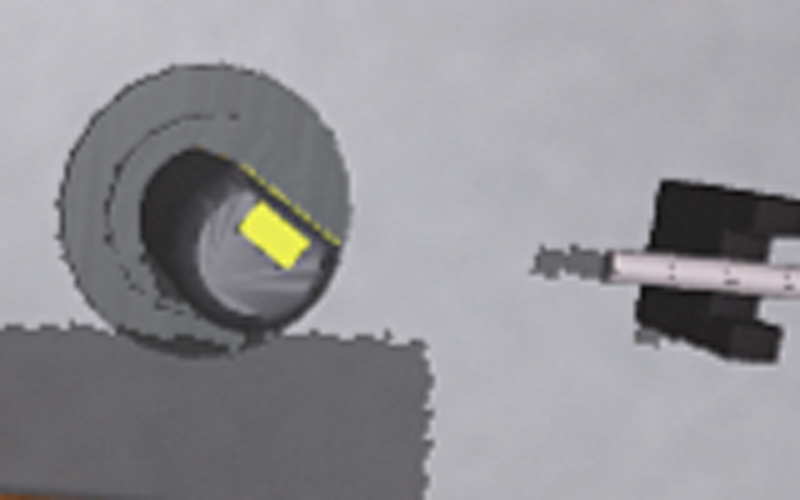

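View pics/w1d.png

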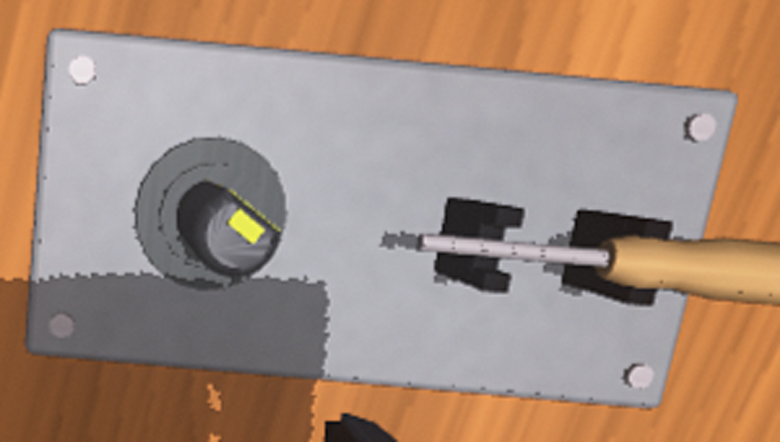

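```bash
python3 - <<'E'
from h import *
f=load('w1')
C=[(280+a/2.6,55+b/2.6) for a,b in((52,31),(736,93),(657,407),(28,352))]
W=np.array([toz(f,u,v,16)[:2] for u,v in C]); print(np.round(W,1)); 
loc=np.array([(-70,65),(200,65),(200,-65),(-70,-65)],float)
lc,wc=loc.mean(0),W.mean(0); print("sides",np.linalg.norm(W-np.roll(W,-1,0),axis=1))
H=(loc-lc).T@(W-wc); th=np.arctan2(H[0,1]-H[1,0],H[0,0]+H[1,1]); R=np.array([[np.cos(th),-np.sin(th)],[np.sin(th),np.cos(th)]])
o=wc-R@lc; print("stand",o,np.degrees(th)); print("res",np.round(W-(loc@R.T+o),1).tolist())
p=lambda a,b:(320+a/5,95+b/5)
tip=toz(f,*p(608,266),60); print("tip",tip,"exp",o+R@[70,0])
d=toz(f,*p(205,210),22); print("disc",d)
for z,A,B in((98,(260,200),(308,242)),(98,(240,228),(292,270)),(92,(240,165),(338,243))):
    a=toz(f,*p(*A),z);b=toz(f,*p(*B),z); v=b-a; n=np.degrees(np.arctan2(v[1],v[0])); print(a[:2],b[:2],np.hypot(v[0],v[1]),"dir",n, "normal",n+90,n-90)
t=toz(f,*p(265,250),98); print("top centre",t)
E
```

```text
[[476.4 265.8]
 [736.9 313.3]
 [759.9 188.4]
 [498.6 141.1]]
sides [264.85995401 127.02976874 265.5463982  126.66883772]
stand [553.98246854 215.55326614] 10.288758841306283
res [[2.9, -1.2], [-2.2, -1.9], [-2.5, 1.1], [1.8, 2.0]]
tip [623.66546832 227.86160259  60.        ] exp [622.85687548 228.05590861]
disc [554.26426426 216.22781932  22.        ]
[552.02388869 223.67163425] [561.55385425 219.30675981] 10.482002310313247 dir -24.608526264707262 normal 65.39147373529273 -114.60852626470727
[550.25664669 218.54484901] [560.44276208 214.3047613 ] 11.033371674284071 dir -22.600081973191188 normal 67.39991802680882 -112.60008197319118
[548.1416288  228.01153499] [567.57634256 220.16874682] 20.95751476116764 dir -21.976309793547525 normal 68.02369020645247 -111.97630979354753
top centre [555.22767938 216.23388798  98.        ]
```

```bash
python3 plan.py 553.6 213.7 130 158 -1 6
```

```text
t 3.95 p [524.2 167.5 208.8] rot [-179.6   -0.6  105.6] F [2.4 2.  0.7] w 91.1 q6 0
[{"claw":-1,"dx":0.46,"dy":0.52,"dz":1,"yaw":-1},{"claw":-1,"dx":0.38,"dy":0.58,"dz":1,"yaw":-1},{"claw":-1,"dx":0.3,"dy":0.63,"dz":1,"yaw":-1},{"claw":-1,"dx":0.18,"dy":0.63,"dz":0.94,"yaw":-1},{"claw":-1,"dx":0,"dy":0,"dz":0,"yaw":-1},{"claw":-1,"dx":0,"dy":0,"dz":0,"yaw":-1}]
```

Emit:
drive_tool:
  moves:
    - {"claw": -1,"dx": 0.45,"dy": 0.5,"dz": 1,"yaw": -1}
    - {"claw": -1,"dx": 0.4,"dy": 0.6,"dz": 1,"yaw": -1}
    - {"claw": -1,"dx": 0.3,"dy": 0.6,"dz": 1,"yaw": -1}
    - {"claw": -1,"dx": 0.2,"dy": 0.6,"dz": 0.9,"yaw": -1}
    - {"claw": -1,"dx": 0,"dy": 0,"dz": 0,"yaw": -1}

```text
time_s: 4.58
ee_pos: [551.2, 215.1, 127.3]
ee_rot: [180.0, -0.7, 149.7]
force: [-0.5, -0.6, 0.6]
gripper_width: 91.4
```

```bash
python3 plan.py 553.6 213.7 46 158 -1 5;python3 -c "
from h import *
f=snap('wrist','w2')"
```

```text
t 4.58 p [551.2 215.1 127.3] rot [180.   -0.7 149.7] F [-0.5 -0.6  0.6] w 91.4 q6 -40
[{"claw":-1,"dx":-0.03,"dy":0,"dz":1,"yaw":-0.97},{"claw":-1,"dx":-0.04,"dy":0,"dz":1,"yaw":0},{"claw":-1,"dx":-0.03,"dy":-0.01,"dz":1,"yaw":0},{"claw":-1,"dx":-0.04,"dy":0,"dz":1,"yaw":0},{"claw":-1,"dx":0,"dy":0,"dz":0.07,"yaw":0}]
```

View pics/w2.png

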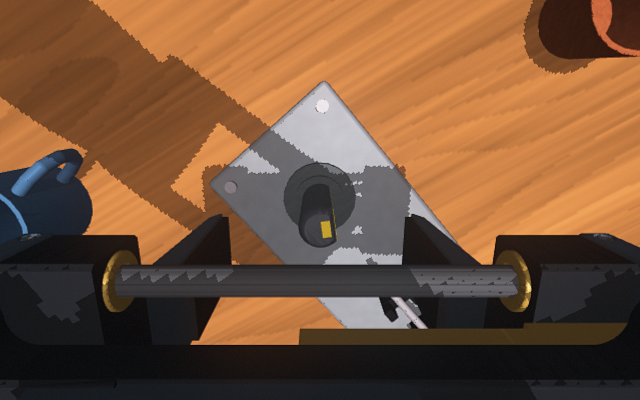

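The post sits at (320,220) between the fingers, with the flat's yellow edge facing the right-hand (+y) pad. I'm descending with the last 8° of turn.

Emit:
drive_tool:
  moves:
    - {"claw": -1,"dx": -0.05,"dy": 0,"dz": 1,"yaw": -0.95}
    - {"claw": -1,"dx": -0.05,"dy": 0,"dz": 1,"yaw": 0}
    - {"claw": -1,"dx": 0,"dy": 0,"dz": 1,"yaw": 0}
    - {"claw": -0.3,"dx": 0,"dy": 0,"dz": 0.9,"yaw": 0}
    - {"claw": 0.1,"dx": 0,"dy": 0,"dz": 0,"yaw": 0}

```text
time_s: 5.25
ee_pos: [552.4, 213.1, 48.5]
ee_rot: [179.8, -0.6, 157.4]
force: [-0.4, -0.6, 0.4]
gripper_width: 74.4
```

```bash
python3 plan.py 553.6 213.7 46 158 0.2 2;python3 -c "
from h import *
f=snap('wrist','w3');crop(f,200,100,440,280,3,'w3c')"
```

```text
t 5.25 p [552.4 213.1  48.5] rot [179.8  -0.6 157.4] F [-0.4 -0.6  0.4] w 74.4 q6 -48
[{"claw":0.2,"dx":-0.05,"dy":0.05,"dz":0.13,"yaw":-0.07},{"claw":0.2,"dx":0,"dy":0,"dz":0,"yaw":0}]
```

View pics/w3c.png

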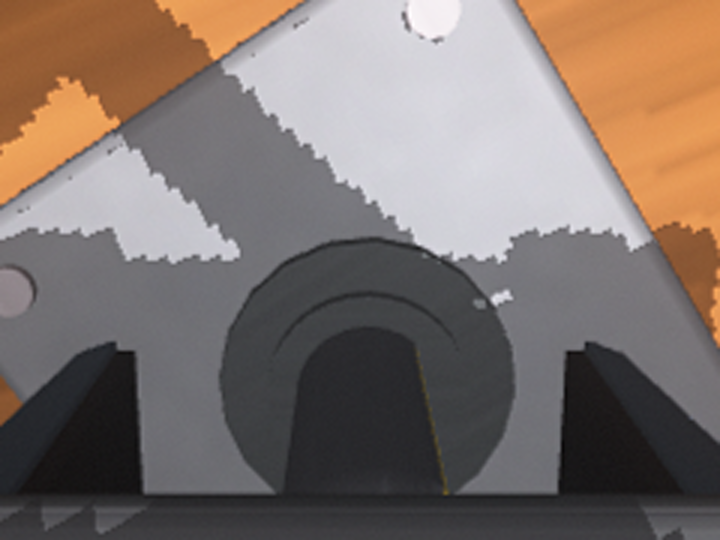

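The flat is square to the right pad. Closing gently.

Emit:
drive_tool:
  moves:
    - {"claw": 1,"dx": -0.05,"dy": 0.03,"dz": 0.1,"yaw": 0}
    - {"claw": 1,"dx": 0,"dy": 0,"dz": 0,"yaw": 0}
    - {"claw": 1,"dx": 0,"dy": 0,"dz": 0,"yaw": 0}
    - {"claw": 1,"dx": 0,"dy": 0,"dz": 0,"yaw": 0}
    - {"claw": 1,"dx": 0,"dy": 0,"dz": 0,"yaw": 0}
  grip_force: 15

```text
time_s: 5.92
ee_pos: [555.5, 213.1, 50.1]
ee_rot: [179.7, -0.4, 157.3]
force: [-0.6, -3.2, -0.4]
gripper_width: 23.1
```

```bash
python3 plan.py 553.6 213.7 46 158 0.2 1;python3 -c "
from h import *
print(telemetry.state()['torque'])"
```

```text
t 5.92 p [555.5 213.1  50.1] rot [179.7  -0.4 157.3] F [-0.6 -3.2 -0.4] w 23.1 q6 -48
[{"claw":0.2,"dx":0.1,"dy":-0.01,"dz":0.2,"yaw":-0.08}]
[-0.70070769  0.06113469 -0.02099826]
```

Emit:
drive_tool:
  moves:
    - {"claw": 1,"dx": 0.02,"dy": -0.02,"dz": 0,"yaw": 0.5}
    - {"claw": 1,"dx": 0.02,"dy": -0.02,"dz": 0,"yaw": 1}
    - {"claw": 1,"dx": 0.02,"dy": -0.02,"dz": 0,"yaw": 1}
    - {"claw": 1,"dx": 0.02,"dy": -0.02,"dz": 0,"yaw": 1}
    - {"claw": 1,"dx": 0,"dy": 0,"dz": 0,"yaw": 0}
  grip_force: 25

```text
time_s: 6.55
ee_pos: [553.6, 212.6, 50.1]
ee_rot: [179.9, -0.4, 126.5]
force: [0.9, 0.4, -0.4]
gripper_width: 22.8
```

```bash
python3 plan.py 553.6 213.7 46 100.3 0.2 1;python3 -c "
from h import *
print(telemetry.state()['torque'])"
```

```text
t 6.55 p [553.6 212.6  50.1] rot [179.9  -0.4 126.5] F [ 0.9  0.4 -0.4] w 22.8 q6 -17
[{"claw":0.2,"dx":0.05,"dy":0.03,"dz":0.21,"yaw":1}]
[-0.06480849 -0.15306551 -0.0686288 ]
```

Emit:
drive_tool:
  moves:
    - {"claw": 1,"dx": 0.02,"dy": -0.02,"dz": 0,"yaw": 1}
    - {"claw": 1,"dx": 0.02,"dy": -0.02,"dz": 0,"yaw": 1}
    - {"claw": 1,"dx": 0.02,"dy": -0.02,"dz": 0,"yaw": 0.95}
    - {"claw": 1,"dx": 0,"dy": 0,"dz": 0,"yaw": 0}
    - {"claw": 1,"dx": 0,"dy": 0,"dz": 0,"yaw": 0}

```text
time_s: 7.18
ee_pos: [552.1, 213.0, 50.1]
ee_rot: [-179.9, -0.4, 101.2]
force: [-0.9, -0.2, -0.3]
gripper_width: 22.9
```

```bash
python3 plan.py 553.6 213.7 46 100.3 0.2 1;python3 -c "
from h import *
print(telemetry.state()['torque'])
f=snap('wrist','w4')
f=snap('top','t4');crop(f,215,110,290,230,5,'t4c')"
```

```text
t 7.17 p [552.1 213.   50.1] rot [-179.9   -0.4  101.2] F [-0.9 -0.2 -0.3] w 22.9 q6 8
[{"claw":0.2,"dx":0.02,"dy":0.08,"dz":0.21,"yaw":0.11}]
[-0.10166122 -0.34724686 -0.05618004]
```

View pics/w4.png

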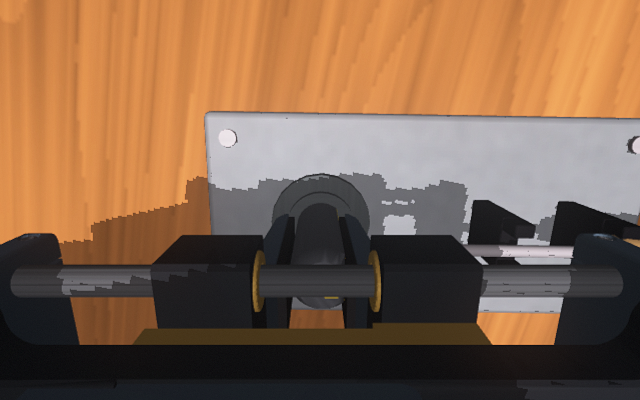

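```bash
python3 - <<'E'
from h import *
def edge(f,us,v0,v1,z,tag):
    im=f["color"].astype(float); sat=im.max(2)-im.min(2); P=[];Q=[]
    for u in us:
        col=sat[v0:v1,u]; 
        k=np.nonzero((col[:-1]>=45)&(col[1:]<45))[0]
        if len(k): k=k[0]; vv=v0+k+(col[k]-45)/(col[k]-col[k+1]+1e-9); P.append(toz(f,u,vv,z)[:2]); Q.append((u,vv))
    P=np.array(P); d,_,x0,y0=None,None,None,None
    l=cv2.fitLine(P.astype(np.float32),cv2.DIST_HUBER,0,.01,.01).ravel(); a=np.degrees(np.arctan2(l[1],l[0])); 
    n=np.array([-l[1],l[0]]); r=(P-l[2:])@n
    print(tag,len(P),"ang",a%180,"rms",r.std(), Q[0],Q[-1], "dist to axis",abs((np.array([553.9,216.4])-l[2:])@n))
edge(load('w4'),range(215,636,5),80,150,16,'w4 far')
edge(load('w1'),range(305,556,5),55,110,16,'w1 far')
f=load('w1')
# blade line in w1 : bright pixels
for tag,z in (('w1',60),('w4',60)):
    f=load(tag); crop(f,420,90,640,260,3.5,tag+'b')
E
```

```text
w4 far 85 ang 10.219575 rms 0.06684814238512535 (215, np.float64(110.80392156861957)) (635, np.float64(117.73873873873208)) dist to axis 64.55728468650486
w1 far 51 ang 10.214187 rms 0.11642524111451738 (305, np.float64(65.75257731957987)) (555, np.float64(88.98765432097547)) dist to axis 63.90377647936838
```

View pics/w4b.png

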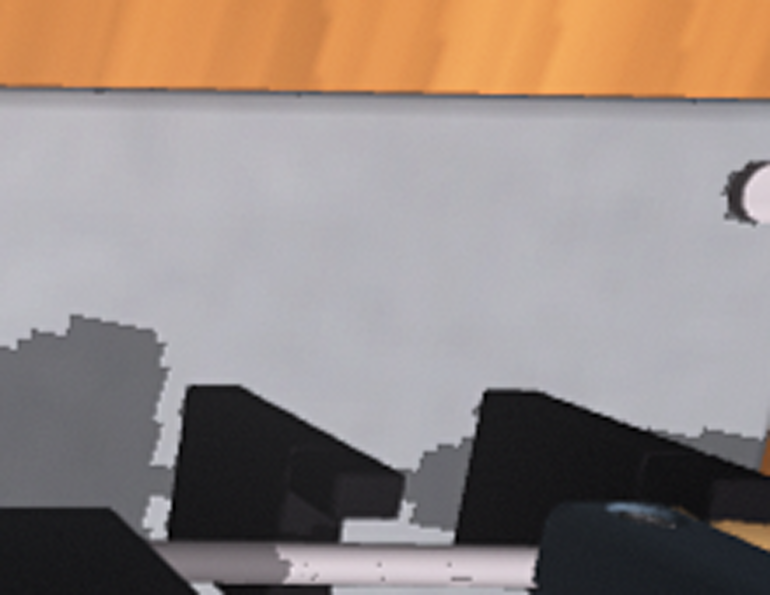

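View pics/w1b.png

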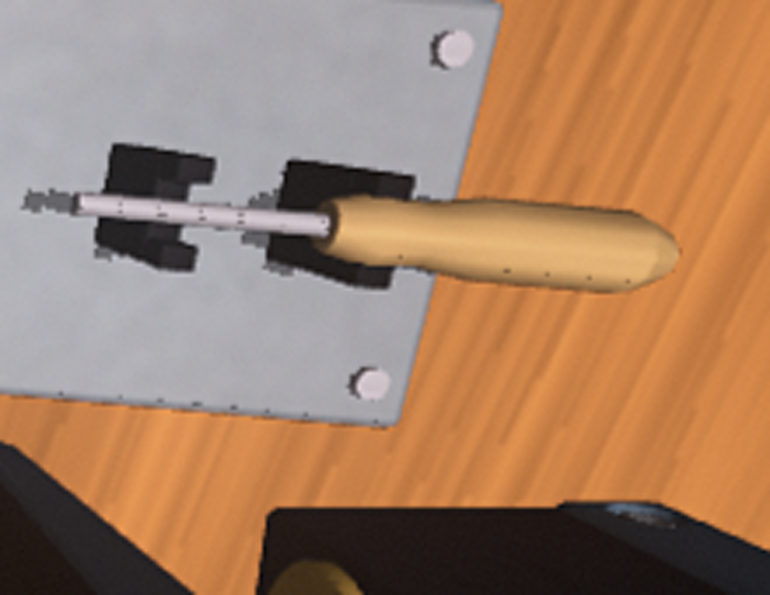

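The base edge is at 10.2° in two views, so the tool should be at 100.2°. It's now at 101.2°, so I'll trim by 1°.

Emit:
drive_tool:
  moves:
    - {"claw": 1,"dx": 0,"dy": 0,"dz": 0,"yaw": 0.13}
    - {"claw": 1,"dx": 0,"dy": 0,"dz": 0,"yaw": 0}
    - {"claw": 1,"dx": 0,"dy": 0,"dz": 0,"yaw": 0}

```text
time_s: 7.65
ee_pos: [552.0, 213.0, 50.1]
ee_rot: [-179.9, -0.4, 100.1]
force: [-0.8, -0.9, -0.3]
gripper_width: 22.9
```

```bash
python3 plan.py 553.6 213.7 46 100.2 0.2 1
```

```text
t 7.65 p [552.  213.   50.1] rot [-179.9   -0.4  100.1] F [-0.8 -0.9 -0.3] w 22.9 q6 9
[{"claw":0.2,"dx":0.02,"dy":0.08,"dz":0.21,"yaw":-0.02}]
```

Emit:
drive_tool:
  moves:
    - {"claw": -0.1,"dx": 0,"dy": 0,"dz": 0,"yaw": 0}
    - {"claw": -0.1,"dx": 0,"dy": 0.05,"dz": 0,"yaw": 0}
    - {"claw": -0.1,"dx": 0,"dy": 0.05,"dz": -0.5,"yaw": 0}
    - {"claw": -0.1,"dx": 0,"dy": 0,"dz": -1,"yaw": 0}
    - {"claw": -0.1,"dx": 0,"dy": 0,"dz": -1,"yaw": 0}

```text
time_s: 8.28
ee_pos: [553.8, 213.2, 101.2]
ee_rot: [-179.8, -0.4, 100.1]
force: [0.7, 0.2, 0.4]
gripper_width: 50.1
```

Emit:
drive_tool:
  moves:
    - {"claw": -0.1,"dx": 0,"dy": 0,"dz": -1,"yaw": 0}
    - {"claw": -0.1,"dx": 0,"dy": 0,"dz": -1,"yaw": 0}
    - {"claw": -0.1,"dx": 0,"dy": 0,"dz": -1,"yaw": 0}
    - {"claw": -0.1,"dx": -1,"dy": 0,"dz": -1,"yaw": 0}
    - {"claw": -0.1,"dx": -1,"dy": 0,"dz": -0.5,"yaw": 0}

```text
time_s: 8.9
ee_pos: [562.7, 173.9, 198.9]
ee_rot: [179.8, -0.5, 100.2]
force: [-0.1, -0.4, 1.1]
gripper_width: 50.3
```

```bash
python3 plan.py 545 -258 150 100 -0.4 5;python3 -c "
from h import *
f=snap('wrist','w5')"
```

```text
t 8.9 p [562.7 173.9 198.9] rot [179.8  -0.5 100.2] F [-0.1 -0.4  1.1] w 50.3 q6 5
[{"claw":-0.4,"dx":-1,"dy":-0.22,"dz":0.12,"yaw":0.02},{"claw":-0.4,"dx":-1,"dy":-0.22,"dz":0.12,"yaw":0},{"claw":-0.4,"dx":-1,"dy":-0.22,"dz":0.12,"yaw":0},{"claw":-0.4,"dx":-1,"dy":-0.22,"dz":0.12,"yaw":0},{"claw":-0.4,"dx":-1,"dy":-0.22,"dz":0.11,"yaw":0}]
```

View pics/w5.png

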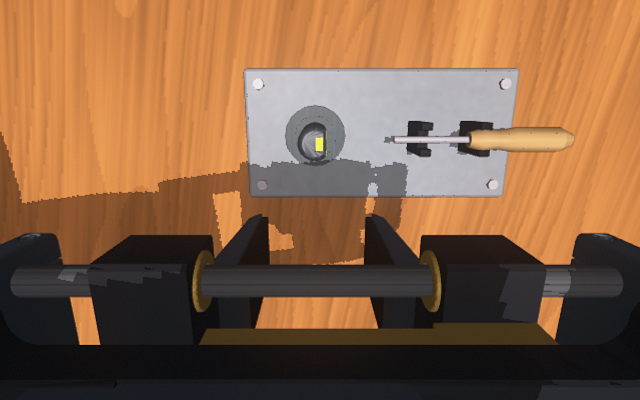

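```bash
python3 -c "
from h import *
f=load('w5'); crop(f,280,95,420,185,5.6,'w5c')"
```

```text
(no output)
```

View pics/w5c.png

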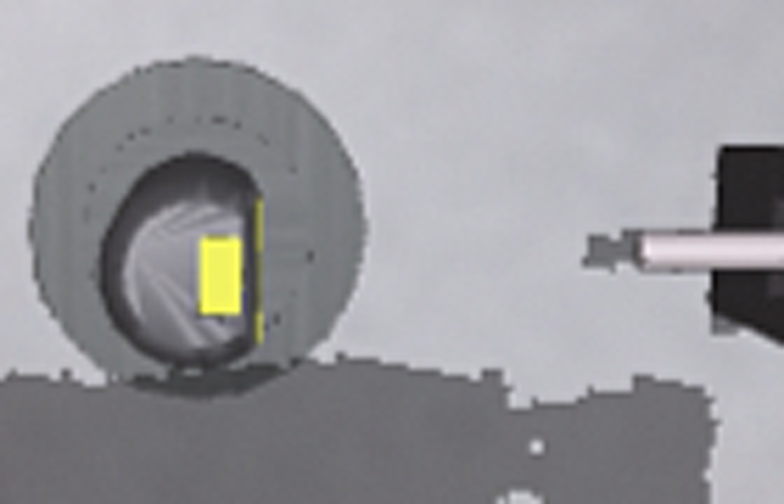

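Emit:
drive_tool:
  moves:
    - {"claw": -0.45,"dx": -1,"dy": -0.2,"dz": 0,"yaw": 0}
    - {"claw": -0.45,"dx": -1,"dy": -0.2,"dz": 0,"yaw": 0}
    - {"claw": -0.45,"dx": -1,"dy": -0.2,"dz": 0,"yaw": 0}
    - {"claw": -0.45,"dx": -1,"dy": -0.2,"dz": 0,"yaw": 0}
    - {"claw": -0.45,"dx": -1,"dy": -0.2,"dz": 0,"yaw": 0}

```text
time_s: 9.57
ee_pos: [560.5, 64.4, 197.8]
ee_rot: [179.9, -0.4, 100.1]
force: [-0.6, 0.1, 0.3]
gripper_width: 66.0
```

Emit:
drive_tool:
  moves:
    - {"claw": -0.45,"dx": -1,"dy": -0.2,"dz": 0,"yaw": 0}
    - {"claw": -0.45,"dx": -1,"dy": -0.2,"dz": 0,"yaw": 0}
    - {"claw": -0.45,"dx": -1,"dy": -0.2,"dz": 0,"yaw": 0}
    - {"claw": -0.45,"dx": -1,"dy": -0.2,"dz": 0,"yaw": 0}
    - {"claw": -0.45,"dx": -1,"dy": -0.2,"dz": 0,"yaw": 0}

```text
time_s: 10.2
ee_pos: [556.9, -45.0, 195.8]
ee_rot: [180.0, -0.5, 100.0]
force: [0.5, 1.0, -0.4]
gripper_width: 66.0
```

Emit:
drive_tool:
  moves:
    - {"claw": -0.45,"dx": -1,"dy": -0.2,"dz": 0,"yaw": 0}
    - {"claw": -0.45,"dx": -1,"dy": -0.2,"dz": 0,"yaw": 0}
    - {"claw": -0.45,"dx": -1,"dy": -0.2,"dz": 0,"yaw": 0}
    - {"claw": -0.45,"dx": -1,"dy": -0.2,"dz": 0,"yaw": 0}
    - {"claw": -0.45,"dx": -1,"dy": -0.2,"dz": 0,"yaw": 0}

```text
time_s: 10.82
ee_pos: [552.3, -154.1, 193.8]
ee_rot: [-179.9, -0.5, 99.9]
force: [-1.2, 0.4, 0.1]
gripper_width: 66.1
```

```bash
python3 plan.py 545 -258 180 104 -0.4 8
python3 -c "
from h import *
f=load('w5')
p=lambda a,b:(280+a/5.6,95+b/5.6)
print(toz(f,*p(195,280),98))"
```

```text
t 10.82 p [ 552.3 -154.1  193.8] rot [-179.9   -0.5   99.9] F [-1.2  0.4  0.1] w 66.1 q6 -27
[{"claw":-0.4,"dx":-1,"dy":-0.25,"dz":0.14,"yaw":-0.48},{"claw":-0.4,"dx":-1,"dy":-0.32,"dz":0.14,"yaw":0},{"claw":-0.4,"dx":-1,"dy":-0.33,"dz":0.14,"yaw":0},{"claw":-0.4,"dx":-1,"dy":-0.32,"dz":0.14,"yaw":0},{"claw":-0.4,"dx":-0.97,"dy":-0.32,"dz":0.13,"yaw":0},{"claw":-0.4,"dx":0,"dy":0,"dz":0,"yaw":0},{"claw":-0.4,"dx":0,"dy":0,"dz":0,"yaw":0},{"claw":-0.4,"dx":0,"dy":0,"dz":0,"yaw":0}]
[554.29229007 214.95386308  98.        ]
```

The flat is square to the blade: the yellow edge is vertical in the crop and the blade horizontal. I'm going past the collar to a point where the wrist camera sees it.

Emit:
drive_tool:
  moves:
    - {"claw": -0.45,"dx": -1,"dy": -0.2,"dz": 0,"yaw": 0}
    - {"claw": -0.45,"dx": -1,"dy": -0.2,"dz": 0,"yaw": 0}
    - {"claw": -0.45,"dx": -1,"dy": -0.2,"dz": 0,"yaw": 0}
    - {"claw": -0.45,"dx": -1,"dy": -0.2,"dz": 0,"yaw": 0}
    - {"claw": -0.45,"dx": -1,"dy": -0.2,"dz": 0,"yaw": 0}

```text
time_s: 11.45
ee_pos: [549.2, -263.4, 192.5]
ee_rot: [-179.9, -0.5, 99.8]
force: [0.3, 0.4, 0.3]
gripper_width: 66.2
```

Emit:
drive_tool:
  moves:
    - {"claw": -0.45,"dx": -1,"dy": -0.2,"dz": 0.5,"yaw": -0.2}
    - {"claw": -0.45,"dx": -0.7,"dy": -0.2,"dz": 0.5,"yaw": -0.2}
    - {"claw": -0.45,"dx": 0,"dy": 0,"dz": 0.2,"yaw": 0}

```text
time_s: 11.82
ee_pos: [547.6, -302.8, 167.8]
ee_rot: [180.0, -0.5, 103.3]
force: [0.0, -0.8, 0.1]
gripper_width: 66.6
```

```bash
python3 plan.py 545 -258 180 104 -0.4 1
python3 -c "
from h import *
f=snap('wrist','w6')"
```

```text
t 11.82 p [ 547.6 -302.8  167.8] rot [180.   -0.5 103.3] F [ 0.  -0.8  0.1] w 66.6 q6 -44
[{"claw":-0.4,"dx":1,"dy":0.18,"dz":-0.28,"yaw":-0.09}]
```

View pics/w6.png

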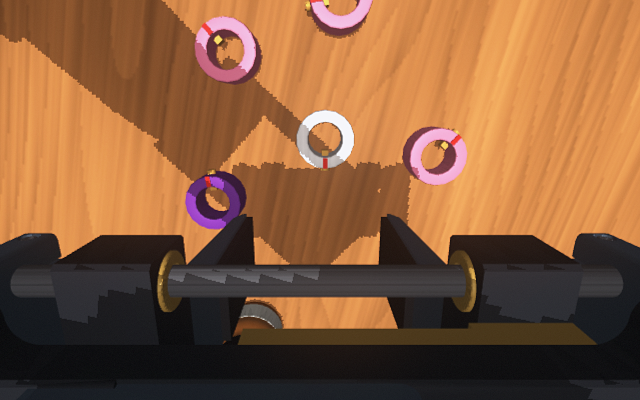

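```bash
cat > coll.py <<'E'
from h import *
from scipy.optimize import least_squares
def collar(f,box,x0,z0=0,tag="cc",show=True):
    im=f["color"].astype(int); u0,v0,u1,v1=box
    m=((im.max(2)-im.min(2)<28)&(im.max(2)>75)); r=(im[...,2]-im[...,1]>70)&(im[...,2]-im[...,0]>70)&(abs(im[...,1]-im[...,0])<35)
    b=np.zeros(m.shape,np.uint8); b[v0:v1,u0:u1]=(m|r)[v0:v1,u0:u1]
    cs,_=cv2.findContours(b,cv2.RETR_EXTERNAL,cv2.CHAIN_APPROX_NONE); c=max(cs,key=cv2.contourArea)[:,0,:].astype(float)
    rr=np.zeros(m.shape,bool); rr[v0:v1,u0:u1]=r[v0:v1,u0:u1]; v,u=np.nonzero(rr); print("contour",c.min(0),c.max(0),"red",u.mean(),v.mean(),len(u))
    def res(p):
        a=np.linspace(0,2*np.pi,180,endpoint=False)
        h=cv2.convexHull(np.array([proj(f,(p[0]+26*np.cos(t),p[1]+26*np.sin(t),z0+z)) for z in(0,30) for t in a],np.float32))
        return np.array([cv2.pointPolygonTest(h,(float(x),float(y)),True) for x,y in c])
    k=least_squares(res,x0,loss="soft_l1",f_scale=.5,diff_step=1e-4); s=toz(f,u.mean(),v.mean(),z0+30)[:2]-k.x
    print("collar",k.x,"resid",np.abs(k.fun).mean(),"screw dir",np.degrees(np.arctan2(s[1],s[0])),"r",np.hypot(*s)); return k.x
E
python3 - <<'E'
from coll import *
f=load('w6'); collar(f,(285,100,370,180),[545,-258])
crop(f,280,95,380,185,6,'w6c')
for u,v in((228,50),(435,156),(216,200),(340,2)): print(toz(f,u,v,30)[:2])
E
```

```text
contour [297. 110.] [353. 168.] red 324.92452830188677 163.0 53
collar [ 544.97046804 -259.4227298 ] resid 1.080370763719565 screw dir -76.01613220689272 r 20.86856383429255
[ 449.05689109 -205.85698142]
[ 644.661974  -250.9499134]
[ 459.85761349 -336.32227864]
[ 531.13201859 -149.48701322]
```

View pics/w6c.png

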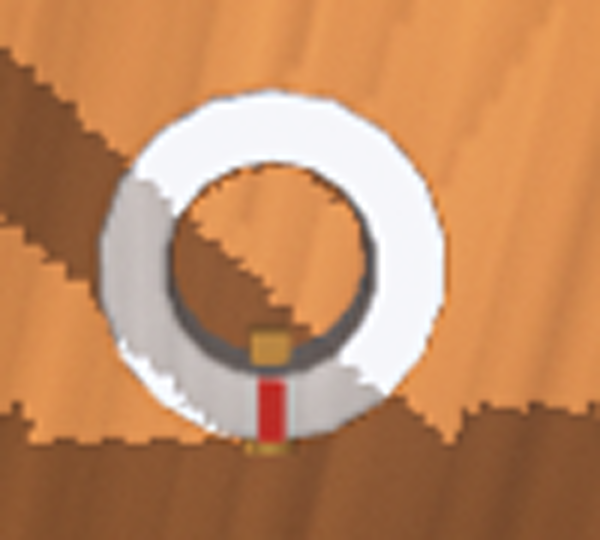

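```bash
python3 plan.py 544.6 -258 80 104 -0.45 5
```

```text
t 11.88 p [ 547.5 -302.1  167.5] rot [-180.    -0.5  103.3] F [ 0.4  0.8 -0.1] w 65.8 q6 -44
[{"claw":-0.45,"dx":0.5,"dy":0.08,"dz":1,"yaw":-0.08},{"claw":-0.45,"dx":0.5,"dy":0.09,"dz":1,"yaw":0},{"claw":-0.45,"dx":0.5,"dy":0.09,"dz":1,"yaw":0},{"claw":-0.45,"dx":0.49,"dy":0.09,"dz":1,"yaw":0},{"claw":-0.45,"dx":0.19,"dy":0.04,"dz":0.37,"yaw":0}]
```

Emit:
drive_tool:
  moves:
    - {"claw": -0.45,"dx": 0.5,"dy": 0.1,"dz": 1,"yaw": -0.1}
    - {"claw": -0.45,"dx": 0.5,"dy": 0.1,"dz": 1,"yaw": 0}
    - {"claw": -0.45,"dx": 0.5,"dy": 0.1,"dz": 1,"yaw": 0}
    - {"claw": -0.45,"dx": 0.5,"dy": 0.1,"dz": 1,"yaw": 0}
    - {"claw": -0.45,"dx": 0.2,"dy": 0,"dz": 0.4,"yaw": 0}

```text
time_s: 12.5
ee_pos: [546.6, -254.0, 80.4]
ee_rot: [179.7, -0.4, 104.2]
force: [1.0, -0.5, -0.3]
gripper_width: 65.9
```

```bash
python3 -c "
from h import *
f=snap('wrist','w7')
print(np.round(telemetry.state()['ee_pos'],2))"; python3 plan.py 544.6 -258 4 104 -0.45 5
```

```text
[ 546.25 -253.68   79.86]
t 12.55 p [ 546.2 -253.7   79.9] rot [179.8  -0.5 104.2] F [-0.5  1.2 -0.7] w 66.1 q6 -41
[{"claw":-0.45,"dx":-0.05,"dy":-0.03,"dz":1,"yaw":0.02},{"claw":-0.45,"dx":-0.05,"dy":-0.04,"dz":1,"yaw":0},{"claw":-0.45,"dx":-0.05,"dy":-0.03,"dz":1,"yaw":0},{"claw":-0.45,"dx":-0.04,"dy":-0.03,"dz":0.79,"yaw":0},{"claw":-0.45,"dx":0,"dy":0,"dz":0,"yaw":0}]
```

View pics/w7.png

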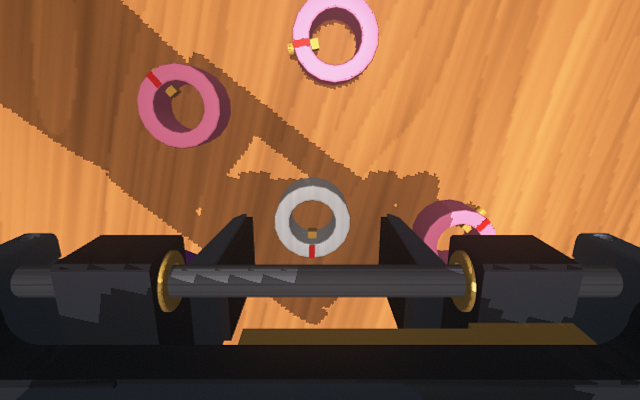

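```bash
python3 - <<'E'
from coll import *
f=load('w7'); collar(f,(265,170,360,262),[545,-258])
E
```

```text
contour [275. 177.] [349. 258.] red 311.5301204819277 251.57831325301206 83
collar [ 545.16720902 -259.79917912] resid 1.3989982925921431 screw dir -76.90033066684856 r 20.96039740489352
```

Emit:
drive_tool:
  moves:
    - {"claw": -0.45,"dx": -0.06,"dy": -0.02,"dz": 1,"yaw": 0.05}
    - {"claw": -0.45,"dx": -0.06,"dy": -0.02,"dz": 1,"yaw": 0}
    - {"claw": -0.45,"dx": -0.06,"dy": -0.02,"dz": 1,"yaw": 0}
    - {"claw": -0.45,"dx": -0.06,"dy": 0,"dz": 0.65,"yaw": 0}
    - {"claw": -0.45,"dx": 0,"dy": 0,"dz": 0,"yaw": 0}

```text
time_s: 13.18
ee_pos: [550.6, -260.1, 9.6]
ee_rot: [179.4, -0.1, 103.7]
force: [0.3, 0.4, -0.0]
gripper_width: 66.3
```

```bash
python3 plan.py 544.8 -258.5 5 103.6 -0.45 1
```

```text
t 13.18 p [ 550.6 -260.1    9.6] rot [ 1.794e+02 -1.000e-01  1.037e+02] F [ 0.3  0.4 -0. ] w 66.3 q6 -41
[{"claw":-0.45,"dx":0.15,"dy":-0.26,"dz":0.23,"yaw":0.02}]
```

Emit:
drive_tool:
  moves:
    - {"claw": -0.45,"dx": 0.1,"dy": -0.28,"dz": 0.2,"yaw": 0}
    - {"claw": -0.45,"dx": 0,"dy": 0,"dz": 0,"yaw": 0}

```text
time_s: 13.42
ee_pos: [545.2, -259.9, 6.7]
ee_rot: [179.3, -0.0, 103.7]
force: [-0.0, -0.8, 0.2]
gripper_width: 66.1
```

```bash
python3 plan.py 544.8 -258.5 5 103.6 -0.45 1; python3 -c "
from h import *
f=snap('wrist','w8')
"
```

```text
t 13.43 p [ 545.2 -259.9    6.7] rot [179.3  -0.  103.7] F [-0.  -0.8  0.2] w 66.1 q6 -41
[{"claw":-0.45,"dx":0.07,"dy":0,"dz":0.09,"yaw":0.02}]
```

View pics/w8.png

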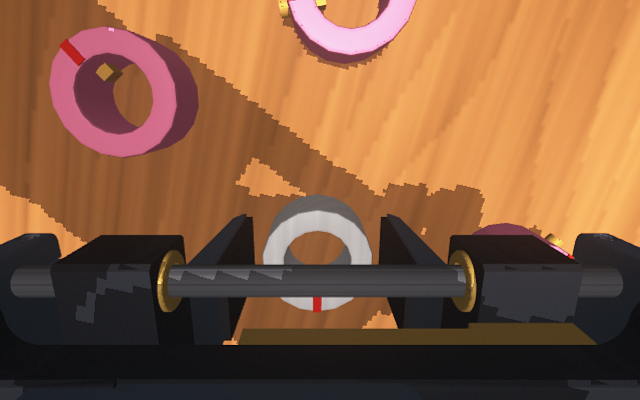

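Emit:
drive_tool:
  moves:
    - {"claw": 1,"dx": 0.06,"dy": 0,"dz": 0.08,"yaw": 0}
    - {"claw": 1,"dx": 0,"dy": 0,"dz": 0,"yaw": 0}
    - {"claw": 1,"dx": 0,"dy": 0,"dz": 0,"yaw": 0}
    - {"claw": 1,"dx": 0,"dy": 0,"dz": 0,"yaw": 0}
  grip_force: 20

```text
time_s: 13.98
ee_pos: [545.8, -259.0, 6.0]
ee_rot: [179.2, 0.1, 103.7]
force: [0.6, 0.3, 0.5]
gripper_width: 52.0
```

```bash
python3 plan.py 544.8 -258.5 5 103.6 -0.45 1; python3 -c "
from h import *
f=snap('wrist','w9')
"
```

```text
t 13.97 p [ 545.8 -259.     6. ] rot [1.792e+02 1.000e-01 1.037e+02] F [0.6 0.3 0.5] w 52.0 q6 -41
[{"claw":-0.45,"dx":0.04,"dy":-0.04,"dz":0.05,"yaw":0.02}]
```

View pics/w9.png

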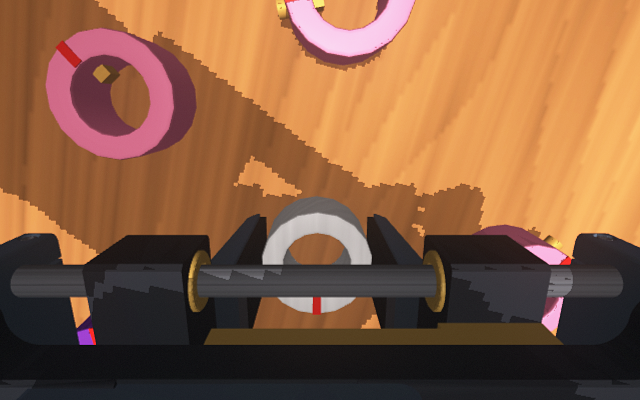

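```bash
python3 - <<'E'
from coll import *
s=telemetry.state(); yaw=s["ee_rot"][2]
f=load('w9'); im=f["color"].astype(int)
r=(im[...,2]-im[...,1]>90)&(im[...,2]-im[...,0]>90); r[:285]=0;r[325:]=0;r[:,:295]=0;r[:,340:]=0
v,u=np.nonzero(r); print(len(u),u.min(),u.max(),v.min(),v.max())
P=np.array([toz(f,a,b,30)[:2] for a,b in zip(u,v)]); c=P.mean(0)
rows=[(b,u[v==b].mean()) for b in sorted(set(v))]; A=np.array([toz(f,m,b,30)[:2] for b,m in rows]); d=A[-1]-A[0]; print("stripe mean",c,"dir",np.degrees(np.arctan2(d[1],d[0])), "tool -x dir",yaw-180)
# gray ring outer left/right edges
m=(im.max(2)-im.min(2)<25)&(im.max(2)>110)
for b in(230,240,250,258):
    k=np.nonzero(m[b,255:380])[0]+255; print(b,k.min(),k.max(),(k.min()+k.max())/2)
t=np.radians(yaw); tx=np.array([np.cos(t),np.sin(t)]); ty=np.array([np.sin(t),-np.cos(t)])
print("stripe mean rel TCP tool xy",(c-s["ee_pos"][:2])@tx,(c-s["ee_pos"][:2])@ty)
crop(f,240,185,400,335,4.5,'w9c')
E
```

```text
143 313 320 297 314
stripe mean [ 550.66248943 -280.12463448] dir -74.80859248055324 tool -x dir -76.25476881282954
230 275 358 316.5
240 267 365 316.0
250 264 369 316.5
258 262 371 316.5
stripe mean rel TCP tool xy -21.70656089041371 -0.33541666000415776
```

View pics/w9c.png

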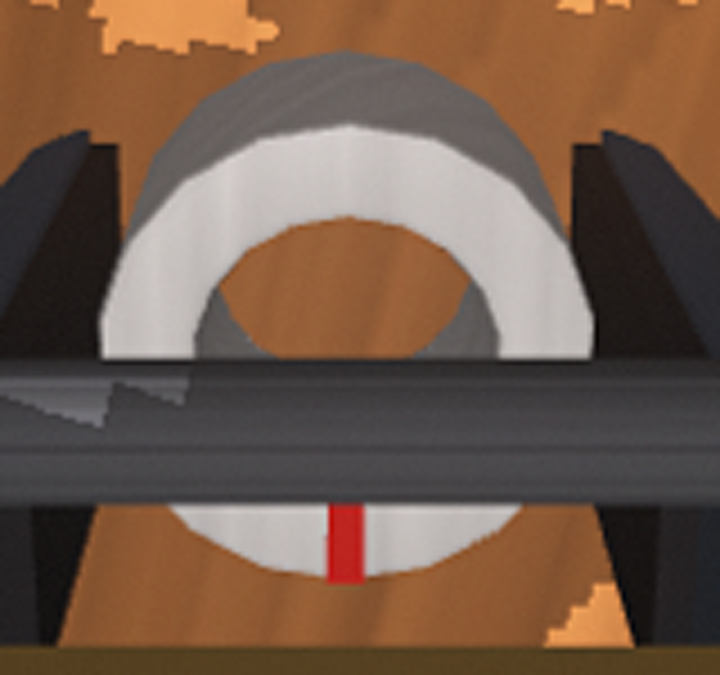

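```bash
python3 - <<'E'
from coll import *
s=telemetry.state(); t=np.radians(s["ee_rot"][2]); tx=np.array([np.cos(t),np.sin(t)]); ty=np.array([np.sin(t),-np.cos(t)])
f=load('w9')
for z in (30,):
  a=toz(f,317,212.8,z)[:2]; b=toz(f,316.5,313.4,z)[:2]; c=(a+b)/2; print("diam",np.linalg.norm(a-b),"c",c,"rel",(c-s["ee_pos"][:2])@tx,(c-s["ee_pos"][:2])@ty)
# post in w5: disc & post top, fits
f=load('w5'); s5=np.array([562.7,173.9]); 
p=lambda a,b:(280+a/5.6,95+b/5.6)
# disc extents (z=22): left 33,right 364, top 60
l=toz(f,*p(33,228),22);r=toz(f,*p(365,228),22);tp=toz(f,*p(197,59),22); print("disc",(l+r)[:2]/2,np.linalg.norm(l-r),"top pt",tp, "centre y by top", tp[:2]-30*np.array([np.cos(np.radians(100.2)),np.sin(np.radians(100.2))]))
E
```

```text
diam 51.08362666768866 c [ 545.74251552 -259.43940995] rel -0.44471231437042413 -0.19957790948268214
disc [554.64750597 216.29519614] 59.03394176990158 top pt [549.18425886 244.84983535  22.        ] centre y by top [554.49680107 215.32396711]
```

Emit:
drive_tool:
  moves:
    - {"claw": 1,"dx": 0,"dy": 0,"dz": -0.5,"yaw": 0}
    - {"claw": 1,"dx": 0,"dy": 0,"dz": -1,"yaw": 0}
    - {"claw": 1,"dx": 0,"dy": 0,"dz": -1,"yaw": 0}
    - {"claw": 1,"dx": 0,"dy": 0,"dz": -1,"yaw": 0}
    - {"claw": 1,"dx": 0,"dy": 0,"dz": -1,"yaw": 0}
  grip_force: 35

```text
time_s: 14.65
ee_pos: [543.2, -258.5, 98.6]
ee_rot: [179.3, -0.1, 103.7]
force: [0.8, -0.1, -1.7]
gripper_width: 51.4
```

Emit:
drive_tool:
  moves:
    - {"claw": 1,"dx": 0.5,"dy": 0.1,"dz": -1,"yaw": 0}
    - {"claw": 1,"dx": 1,"dy": 0.25,"dz": -1,"yaw": 0}
    - {"claw": 1,"dx": 1,"dy": 0.25,"dz": 0,"yaw": 0}
    - {"claw": 1,"dx": 1,"dy": 0.25,"dz": 0,"yaw": 0}
    - {"claw": 1,"dx": 1,"dy": 0.25,"dz": 0,"yaw": 0}

```text
time_s: 15.28
ee_pos: [542.7, -163.3, 142.1]
ee_rot: [179.2, 0.0, 103.6]
force: [-0.0, 0.2, -0.8]
gripper_width: 51.6
```

```bash
python3 plan.py 554.5 216.5 130 190 1 1; python3 -c "
from h import *
f=snap('wrist','w10')
"
```

```text
t 15.28 p [ 542.7 -163.3  142.1] rot [179.2   0.  103.6] F [-0.   0.2 -0.8] w 51.6 q6 -32
[{"claw":1,"dx":1,"dy":0.27,"dz":0.03,"yaw":-1}]
```

View pics/w10.png

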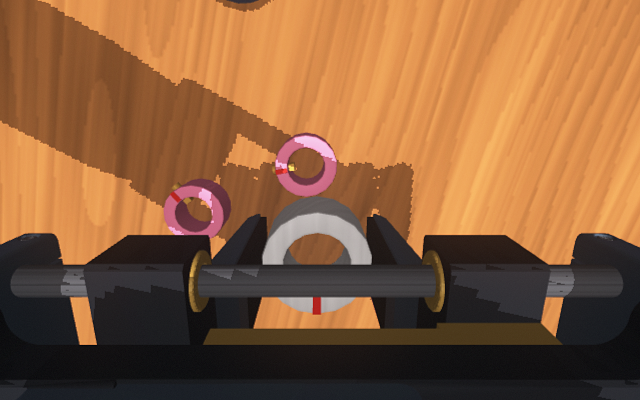

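The collar is held and looks unchanged in the hand, with the stripe at (317,304). Travelling to the stand.

Emit:
drive_tool:
  moves:
    - {"claw": 1,"dx": 1,"dy": 0.26,"dz": 0,"yaw": 0}
    - {"claw": 1,"dx": 1,"dy": 0.26,"dz": 0,"yaw": 0}
    - {"claw": 1,"dx": 1,"dy": 0.26,"dz": 0,"yaw": 0}
    - {"claw": 1,"dx": 1,"dy": 0.26,"dz": 0,"yaw": 0}
    - {"claw": 1,"dx": 1,"dy": 0.26,"dz": 0,"yaw": 0}

```text
time_s: 15.95
ee_pos: [541.8, -51.4, 138.6]
ee_rot: [179.6, -0.3, 103.7]
force: [0.2, -0.0, -1.8]
gripper_width: 52.1
```

Emit:
drive_tool:
  moves:
    - {"claw": 1,"dx": 1,"dy": 0.26,"dz": 0,"yaw": 0}
    - {"claw": 1,"dx": 1,"dy": 0.26,"dz": 0,"yaw": 0}
    - {"claw": 1,"dx": 1,"dy": 0.26,"dz": 0,"yaw": 0}
    - {"claw": 1,"dx": 1,"dy": 0.26,"dz": 0,"yaw": 0}
    - {"claw": 1,"dx": 1,"dy": 0.26,"dz": 0,"yaw": 0}

```text
time_s: 16.58
ee_pos: [540.4, 58.0, 135.4]
ee_rot: [-180.0, -0.3, 103.9]
force: [-0.0, 0.2, -1.5]
gripper_width: 51.9
```

```bash
python3 plan.py 554.5 216.5 150 190 1 5
```

```text
t 16.57 p [540.4  58.  135.4] rot [-180.    -0.3  103.9] F [-0.   0.2 -1.5] w 51.9 q6 -9
[{"claw":1,"dx":1,"dy":0.34,"dz":-0.1,"yaw":-1},{"claw":1,"dx":1,"dy":0.52,"dz":-0.1,"yaw":-1},{"claw":1,"dx":1,"dy":0.73,"dz":-0.11,"yaw":-1},{"claw":1,"dx":1,"dy":0.99,"dz":-0.13,"yaw":-1},{"claw":1,"dx":0.74,"dy":1,"dz":-0.11,"yaw":-1}]
```

Emit:
drive_tool:
  moves:
    - {"claw": 1,"dx": 1,"dy": 0.35,"dz": -0.2,"yaw": -1}
    - {"claw": 1,"dx": 1,"dy": 0.5,"dz": -0.2,"yaw": -1}
    - {"claw": 1,"dx": 0.8,"dy": 0.6,"dz": -0.2,"yaw": -1}
    - {"claw": 1,"dx": 0.6,"dy": 0.6,"dz": -0.2,"yaw": -1}
    - {"claw": 1,"dx": 0.5,"dy": 0.7,"dz": -0.2,"yaw": -1}

```text
time_s: 17.2
ee_pos: [545.2, 161.0, 152.0]
ee_rot: [-179.8, -0.5, 148.4]
force: [-0.9, -0.5, -2.4]
gripper_width: 51.5
```

```bash
python3 plan.py 554.5 216.5 145 190.2 1 6
```

```text
t 17.2 p [545.2 161.  152. ] rot [-179.8   -0.5  148.4] F [-0.9 -0.5 -2.4] w 51.5 q6 -43
[{"claw":1,"dx":0.4,"dy":1,"dz":0.13,"yaw":-1},{"claw":1,"dx":0.24,"dy":1,"dz":0.13,"yaw":-1},{"claw":1,"dx":0.06,"dy":0.7,"dz":0.09,"yaw":-1},{"claw":1,"dx":0,"dy":0,"dz":0,"yaw":-1},{"claw":1,"dx":0,"dy":0,"dz":0,"yaw":-0.86},{"claw":1,"dx":0,"dy":0,"dz":0,"yaw":0}]
```

Emit:
drive_tool:
  moves:
    - {"claw": 1,"dx": 0.4,"dy": 0.9,"dz": 0.1,"yaw": -1}
    - {"claw": 1,"dx": 0.2,"dy": 0.8,"dz": 0.1,"yaw": -1}
    - {"claw": 1,"dx": 0.1,"dy": 0.7,"dz": 0.1,"yaw": -1}
    - {"claw": 1,"dx": 0,"dy": 0.2,"dz": 0,"yaw": -1}
    - {"claw": 1,"dx": 0,"dy": 0,"dz": 0,"yaw": -0.8}

```text
time_s: 17.82
ee_pos: [548.9, 220.2, 141.7]
ee_rot: [179.8, -0.9, -168.6]
force: [0.4, -0.5, -1.6]
gripper_width: 51.4
```

```bash
python3 plan.py 554.5 216.5 128 190.2 1 2; python3 -c "
from h import *
f=snap('wrist','w11')
f=snap('top','t11'); crop(f,205,110,300,230,5,'t11c')
f=snap('side','s11'); crop(f,270,100,400,200,6,'s11c')
"
```

```text
t 17.82 p [548.9 220.2 141.7] rot [ 179.8   -0.9 -168.6] F [ 0.4 -0.5 -1.6] w 51.4 q6 -81
[{"claw":1,"dx":-0.24,"dy":-0.24,"dz":0.68,"yaw":0.14},{"claw":1,"dx":0,"dy":0,"dz":0,"yaw":0}]
```

View pics/w11.png

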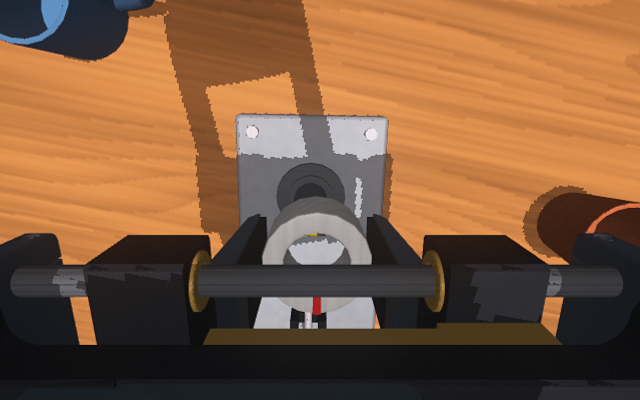

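View pics/s11c.png

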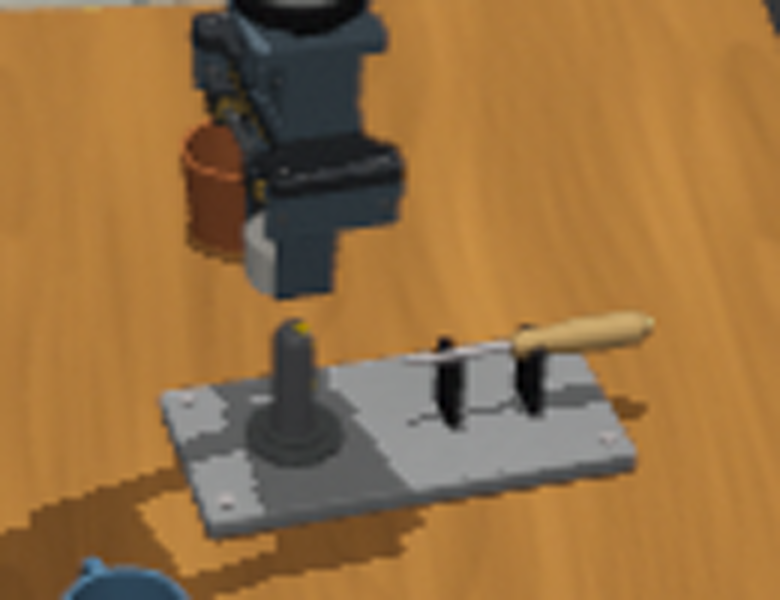

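Emit:
drive_tool:
  moves:
    - {"claw": 1,"dx": -0.24,"dy": -0.24,"dz": 0.5,"yaw": 0.14}
    - {"claw": 1,"dx": 0,"dy": 0,"dz": 0,"yaw": 0}

```text
time_s: 18.23
ee_pos: [554.5, 215.6, 130.6]
ee_rot: [179.9, -0.9, -170.5]
force: [0.8, 0.2, -2.0]
gripper_width: 51.8
```

```bash
python3 plan.py 554.6 216.5 120 190.2 1 2; python3 -c "
from h import *
f=snap('wrist','w12'); crop(f,240,180,400,335,4,'w12c')
"; python3 plan.py 554.6 216.5 120 190.2 1 2
```

```text
t 18.23 p [554.5 215.6 130.6] rot [ 179.9   -0.9 -170.5] F [ 0.8  0.2 -2. ] w 51.8 q6 -80
[{"claw":1,"dx":-0.01,"dy":0.04,"dz":0.53,"yaw":-0.08},{"claw":1,"dx":0,"dy":0,"dz":0,"yaw":0}]
t 18.27 p [554.7 215.8 131.2] rot [ 179.9   -0.9 -170.4] F [ 0.   0.  -1.8] w 51.9 q6 -80
[{"claw":1,"dx":0,"dy":0.03,"dz":0.56,"yaw":-0.07},{"claw":1,"dx":0,"dy":0,"dz":0,"yaw":0}]
```

View pics/w12c.png

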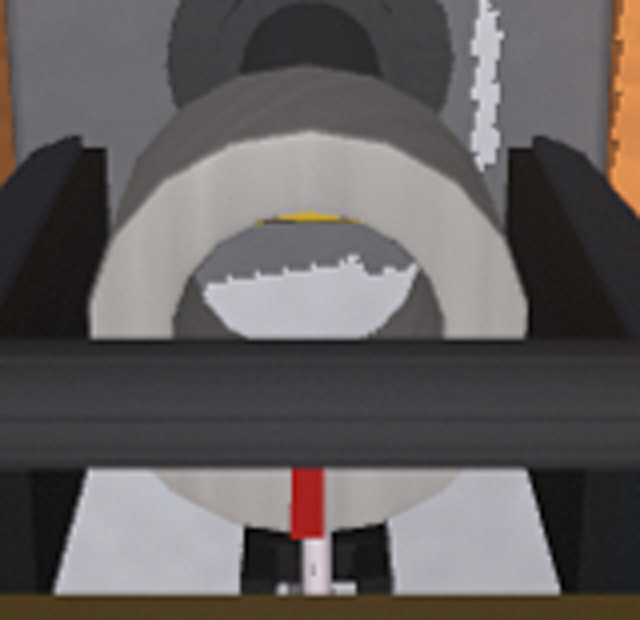

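Emit:
drive_tool:
  moves:
    - {"claw": 1,"dx": 0,"dy": 0.03,"dz": 0.5,"yaw": -0.08}
    - {"claw": 1,"dx": 0,"dy": 0,"dz": 0.5,"yaw": 0}
    - {"claw": 1,"dx": 0,"dy": 0,"dz": 0,"yaw": 0}

```text
time_s: 18.65
ee_pos: [554.1, 216.2, 109.5]
ee_rot: [179.9, -0.9, -169.8]
force: [0.0, -0.2, -2.4]
gripper_width: 51.7
```

```bash
python3 plan.py 554.6 216.5 106 190.2 1 2
```

```text
t 18.65 p [554.1 216.2 109.5] rot [ 179.9   -0.9 -169.8] F [ 0.  -0.2 -2.4] w 51.7 q6 -80
[{"claw":1,"dx":-0.03,"dy":0.01,"dz":0.17,"yaw":0},{"claw":1,"dx":0,"dy":0,"dz":0,"yaw":0}]
```

Emit:
drive_tool:
  moves:
    - {"claw": 1,"dx": -0.04,"dy": 0.02,"dz": 0.25,"yaw": 0}
    - {"claw": 1,"dx": 0,"dy": 0,"dz": 0.15,"yaw": 0}
    - {"claw": 1,"dx": 0,"dy": 0,"dz": 0.15,"yaw": 0}

```text
time_s: 19.02
ee_pos: [555.0, 217.0, 98.2]
ee_rot: [179.8, -0.8, -169.8]
force: [-0.9, 0.1, -1.7]
gripper_width: 51.6
```

```bash
python3 plan.py 554.6 216.5 96 190.2 1 2;  python3 -c "
from h import *
f=snap('wrist','w13'); crop(f,240,180,400,335,4,'w13c')
"
```

```text
t 19.02 p [555.  217.   98.2] rot [ 179.8   -0.8 -169.8] F [-0.9  0.1 -1.7] w 51.6 q6 -80
[{"claw":1,"dx":0.02,"dy":-0.02,"dz":0.11,"yaw":0},{"claw":1,"dx":0,"dy":0,"dz":0,"yaw":0}]
```

View pics/w13c.png

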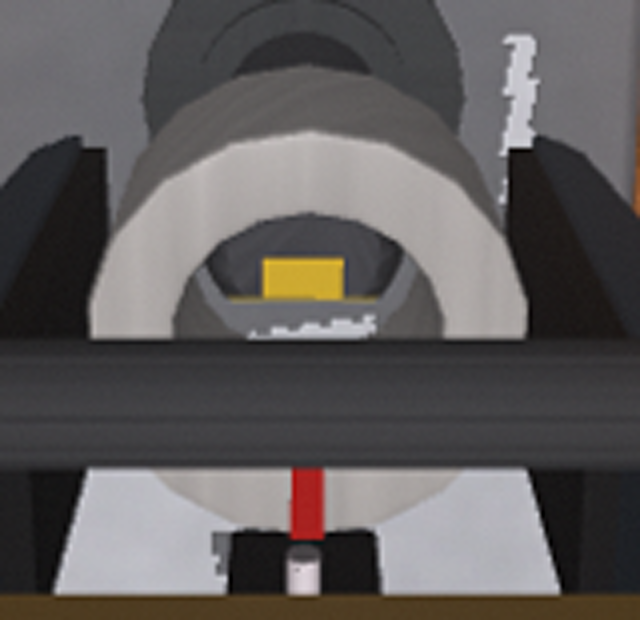

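Emit:
drive_tool:
  moves:
    - {"claw": 1,"dx": 0,"dy": -0.03,"dz": 0.15,"yaw": 0}
    - {"claw": 1,"dx": 0,"dy": 0,"dz": 0.1,"yaw": 0}
    - {"claw": 1,"dx": 0,"dy": 0,"dz": 0.1,"yaw": 0}

```text
time_s: 19.45
ee_pos: [554.9, 216.3, 90.6]
ee_rot: [179.8, -0.9, -169.8]
force: [0.6, -0.5, -1.3]
gripper_width: 51.7
```

```bash
python3 plan.py 554.6 216.4 86 190.2 1 2
```

```text
t 19.45 p [554.9 216.3  90.6] rot [ 179.8   -0.9 -169.8] F [ 0.6 -0.5 -1.3] w 51.7 q6 -80
[{"claw":1,"dx":0.01,"dy":0.01,"dz":0.23,"yaw":0},{"claw":1,"dx":0,"dy":0,"dz":0,"yaw":0}]
```

Now 90.6 mm with no contact force, so the screw has started past the post's top. Continuing slowly.

Emit:
drive_tool:
  moves:
    - {"claw": 1,"dx": 0,"dy": 0,"dz": 0.1,"yaw": 0}
    - {"claw": 1,"dx": 0,"dy": 0,"dz": 0.12,"yaw": 0}
    - {"claw": 1,"dx": 0,"dy": 0,"dz": 0.12,"yaw": 0}

```text
time_s: 19.82
ee_pos: [554.9, 216.3, 83.4]
ee_rot: [179.8, -0.8, -169.8]
force: [-0.2, -0.0, -1.7]
gripper_width: 51.7
```

```bash
python3 plan.py 554.4 216.4 80 190.2 1 2;  python3 -c "
from h import *
f=snap('wrist','w14'); crop(f,240,180,400,335,4,'w14c')
"
```

```text
t 19.82 p [554.9 216.3  83.4] rot [ 179.8   -0.8 -169.8] F [-0.2 -0.  -1.7] w 51.7 q6 -80
[{"claw":1,"dx":0.02,"dy":0.01,"dz":0.17,"yaw":0},{"claw":1,"dx":0,"dy":0,"dz":0,"yaw":0}]
```

View pics/w14c.png

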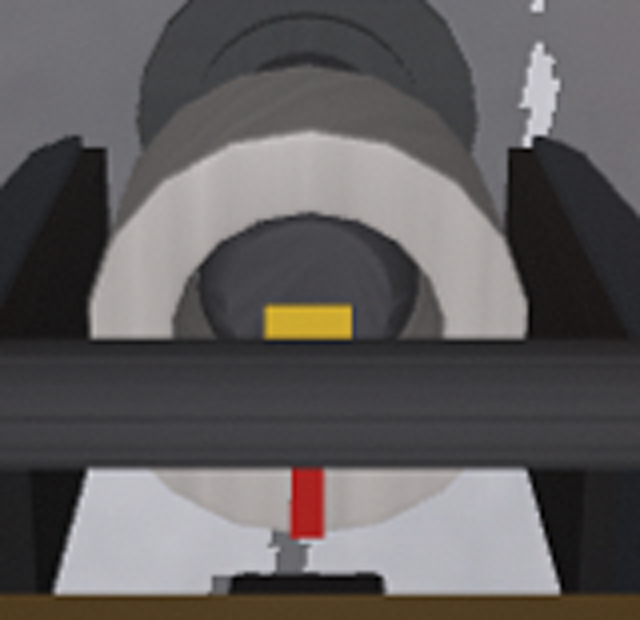

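Emit:
drive_tool:
  moves:
    - {"claw": 1,"dx": 0.01,"dy": 0,"dz": 0.2,"yaw": 0}
    - {"claw": 1,"dx": 0,"dy": 0,"dz": 0.2,"yaw": 0}
    - {"claw": 1,"dx": 0,"dy": 0,"dz": 0.2,"yaw": 0}
    - {"claw": 1,"dx": 0,"dy": 0,"dz": 0.2,"yaw": 0}

```text
time_s: 20.38
ee_pos: [554.3, 216.3, 66.1]
ee_rot: [179.8, -0.9, -169.8]
force: [0.2, 1.0, -2.2]
gripper_width: 51.7
```

```bash
python3 plan.py 554.4 216.4 51 190.2 1 3
```

```text
t 20.38 p [554.3 216.3  66.1] rot [ 179.8   -0.9 -169.8] F [ 0.2  1.  -2.2] w 51.7 q6 -80
[{"claw":1,"dx":-0.01,"dy":0.01,"dz":0.76,"yaw":0},{"claw":1,"dx":0,"dy":0,"dz":0,"yaw":0},{"claw":1,"dx":0,"dy":0,"dz":0,"yaw":0}]
```

Emit:
drive_tool:
  moves:
    - {"claw": 1,"dx": 0,"dy": 0,"dz": 0.2,"yaw": 0}
    - {"claw": 1,"dx": 0,"dy": 0,"dz": 0.2,"yaw": 0}
    - {"claw": 1,"dx": 0,"dy": 0,"dz": 0.2,"yaw": 0}
    - {"claw": 1,"dx": 0,"dy": 0,"dz": 0.1,"yaw": 0}
    - {"claw": 1,"dx": 0,"dy": 0,"dz": 0,"yaw": 0}

```text
time_s: 21.0
ee_pos: [553.9, 216.2, 50.6]
ee_rot: [179.9, -0.9, -169.8]
force: [0.3, 0.2, -1.7]
gripper_width: 51.9
```

```bash
python3 plan.py 554.4 216.4 51 190.2 1 1;  python3 -c "
from h import *
print(telemetry.state()['ee_pos'],telemetry.state()['torque'])
f=snap('wrist','w15'); crop(f,240,180,400,335,4,'w15c')
f=snap('side','s15'); crop(f,270,100,400,200,6,'s15c')
"
```

```text
t 21.0 p [553.9 216.2  50.6] rot [ 179.9   -0.9 -169.8] F [ 0.3  0.2 -1.7] w 51.9 q6 -80
[{"claw":1,"dx":-0.03,"dy":0.01,"dz":-0.02,"yaw":0}]
[553.8660889  216.18097951  50.64025594] [ 0.10673042 -0.12771406  0.00191694]
```

View pics/w15c.png

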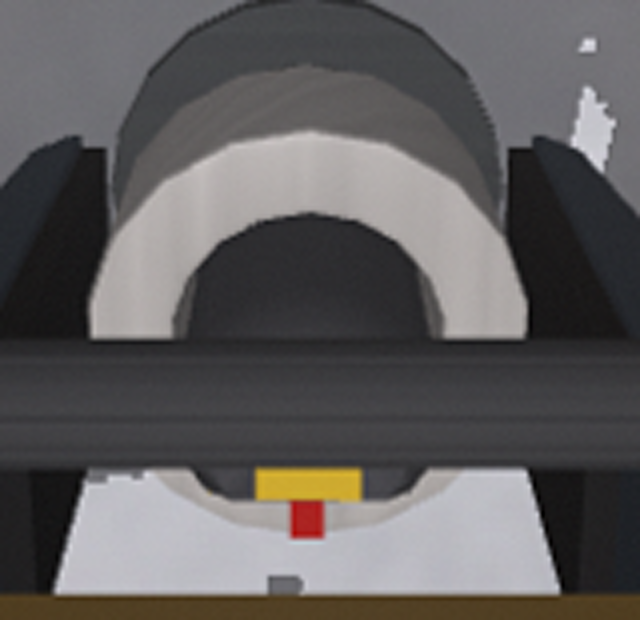

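View pics/s15c.png

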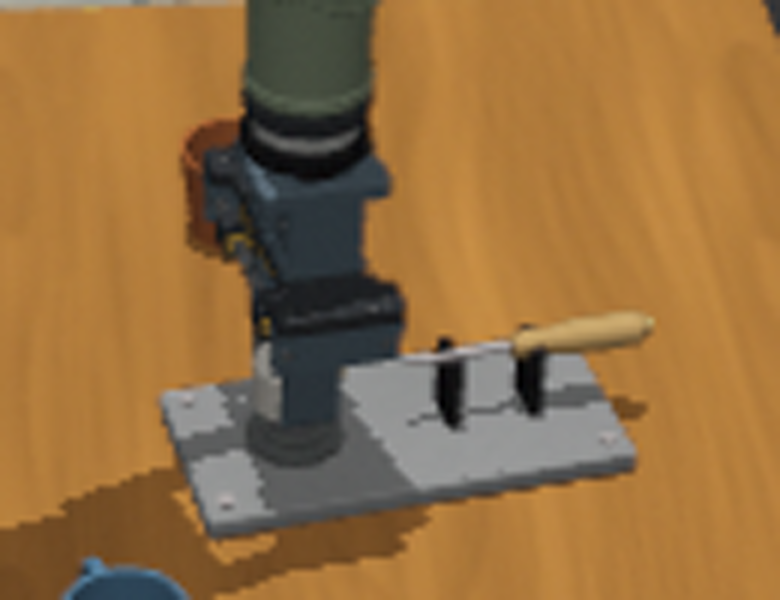

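Emit:
drive_tool:
  moves:
    - {"claw": 1,"dx": 0.04,"dy": 0,"dz": -0.02,"yaw": 0}
    - {"claw": 1,"dx": 0.04,"dy": 0,"dz": 0,"yaw": 0}
  grip_force: 40

```text
time_s: 21.35
ee_pos: [552.6, 216.0, 51.6]
ee_rot: [179.8, -0.8, -169.8]
force: [0.1, -0.2, -2.2]
gripper_width: 51.8
```

```bash
python3 plan.py 554.4 216.4 51 190.2 1 1;  python3 -c "
from h import *
print(telemetry.state()['ee_pos'],telemetry.state()['torque'])"
```

```text
t 21.35 p [552.6 216.   51.6] rot [ 179.8   -0.8 -169.8] F [ 0.1 -0.2 -2.2] w 51.8 q6 -80
[{"claw":1,"dx":-0.09,"dy":0,"dz":0.03,"yaw":0}]
[552.6187241  216.03391471  51.64099853] [ 0.15523117 -0.36896993  0.00153548]
```

Emit:
drive_tool:
  moves:
    - {"claw": 1,"dx": 0.03,"dy": 0,"dz": 0.03,"yaw": 0}
    - {"claw": 1,"dx": 0.03,"dy": 0,"dz": 0.01,"yaw": 0}

```text
time_s: 21.6
ee_pos: [552.6, 216.1, 51.4]
ee_rot: [179.8, -0.7, -169.8]
force: [0.7, -0.2, -3.2]
gripper_width: 51.9
```

```bash
python3 plan.py 554.4 216.4 51 190.2 1 1;  python3 -c "
from h import *
print(telemetry.state()['ee_pos'],telemetry.state()['torque'])"
```

```text
t 21.6 p [552.6 216.1  51.4] rot [ 179.8   -0.7 -169.8] F [ 0.7 -0.2 -3.2] w 51.9 q6 -80
[{"claw":1,"dx":-0.09,"dy":0,"dz":0.02,"yaw":0}]
[552.62913209 216.08363244  51.41321567] [ 0.13527244 -0.51683499  0.00860062]
```

Emit:
drive_tool:
  moves:
    - {"claw": 1,"dx": 0.1,"dy": 0,"dz": 0.02,"yaw": 0}
    - {"claw": 1,"dx": 0.1,"dy": 0,"dz": 0,"yaw": 0}

```text
time_s: 21.85
ee_pos: [552.6, 216.1, 51.6]
ee_rot: [179.8, -0.1, -169.7]
force: [6.9, 1.0, -4.1]
gripper_width: 52.1
```

```bash
python3 plan.py 554.4 216.4 51 190.2 1 1;  python3 -c "
from h import *
print(telemetry.state()['ee_pos'],telemetry.state()['torque'])"
```

```text
t 21.85 p [552.6 216.1  51.6] rot [ 1.798e+02 -1.000e-01 -1.697e+02] F [ 6.9  1.  -4.1] w 52.1 q6 -80
[{"claw":1,"dx":-0.09,"dy":0,"dz":0.03,"yaw":0.01}]
[552.61716271 216.11574296  51.62134523] [ 0.2333701  -1.21268871 -0.05818322]
```

Emit:
drive_tool:
  moves:
    - {"claw": 1,"dx": 0.11,"dy": 0,"dz": 0.05,"yaw": 0}

```text
time_s: 21.98
ee_pos: [552.6, 216.1, 51.4]
ee_rot: [179.8, 0.2, -169.7]
force: [4.7, -0.0, 0.7]
gripper_width: 51.3
```

```bash
python3 -c "
from h import *
for i in range(6):
    s=telemetry.state(); print(round(s['time_s'],2),np.round(s['ee_pos'],2),np.round(s['ee_rot'],2),np.round(s['force'],1),np.round(s['torque'],2),round(s['gripper_width'],1))
    f=snap(['wrist','side','top'][i%3],['w16','s16','t16'][i%3])
f=load('w16'); crop(f,240,180,400,335,4,'w16c')
"
```

```text
21.98 [552.65 216.13  51.36] [ 179.79    0.18 -169.74] [ 4.7 -0.   0.7] [ 0.09 -0.97  0.02] 51.3
22.02 [552.65 216.17  51.46] [ 179.78    0.2  -169.74] [ 5.3  0.7 -1.1] [ 0.1  -1.09 -0.03] 51.8
22.07 [552.63 216.15  51.44] [ 179.78    0.19 -169.74] [ 6.1  0.1 -1.7] [ 0.12 -1.13  0.02] 51.9
22.12 [552.63 216.14  51.42] [ 179.78    0.18 -169.74] [ 6.2  0.7 -0.9] [ 0.11 -1.11  0.01] 51.8
22.18 [552.63 216.16  51.44] [ 179.79    0.18 -169.74] [ 4.8  1.1 -2.3] [ 0.15 -1.09 -0.04] 51.8
22.23 [552.65 216.16  51.42] [ 179.78    0.18 -169.74] [ 5.5 -0.1 -2.1] [ 0.12 -1.16 -0.03] 51.4
```

View pics/w16c.png

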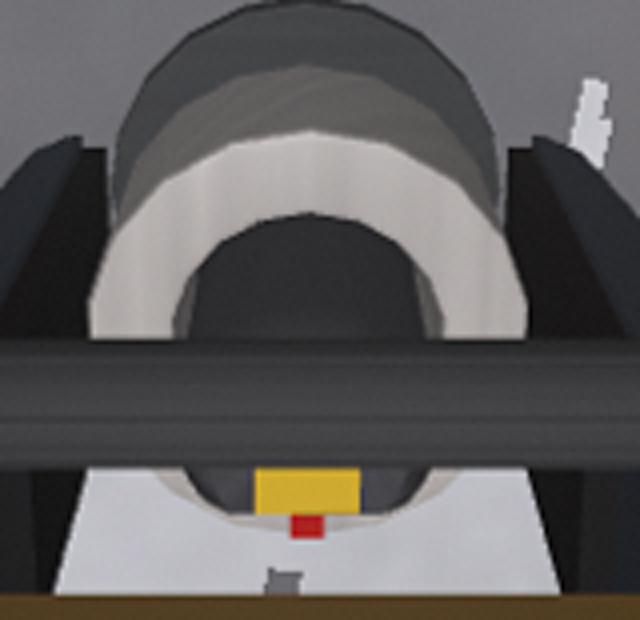

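```bash
python3 -c "
from h import *
f=load('s16'); g=load('top0'); t=load('t16')
d=np.abs(t['color'].astype(int)-g['color']).max(2)
for n,(u0,v0,u1,v1) in dict(mug=(295,215,340,248),pot=(150,183,192,217),jar=(465,192,502,222),pinks=(358,155,450,242)).items(): print(n,(d[v0:v1,u0:u1]>40).sum())
crop(f,270,100,400,200,6,'s16c')
"
```

```text
mug 112
pot 112
jar 0
pinks 221
```

View pics/s16c.png

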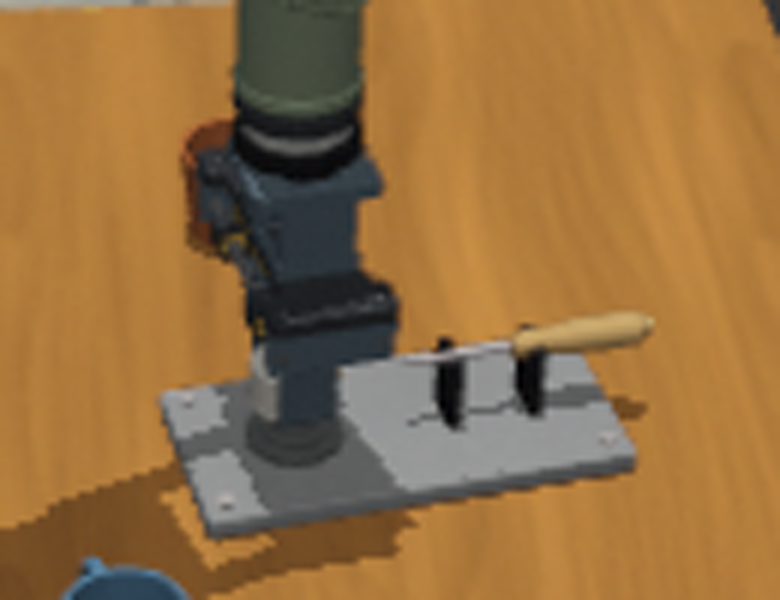

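View pics/t16.png

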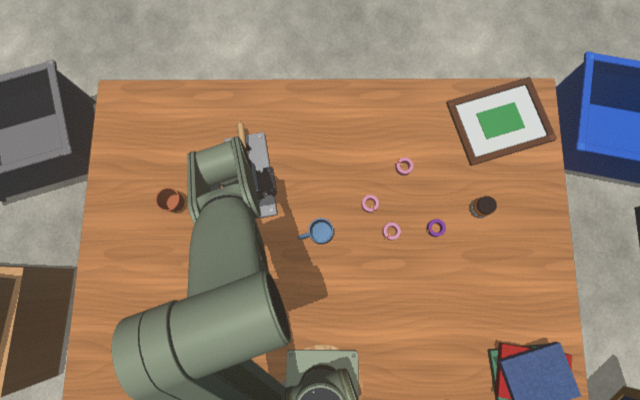

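The mug (320,232), pot (169,200), jar (484,205) and all the look-alikes are where they started; the counted differences are arm, shadow and the removed collar. Handing in.

```bash
python3 -c "
from h import *
print(job.job_done()); s=telemetry.state(); print(s['time_s'],s['ee_pos'],s['ee_rot'],s['force'],s['gripper_width'])"
```

```text
the job is handed in; nothing more can be done
None
the job is handed in; nothing more can be done
```

I turned the post until its flat faces the screwdriver. I then slipped the silver collar over the post with its screw toward the driver and drew it back until the screw touched the flat. I handed in at about 22 s of the 72 s allowed, still holding the collar.

**Last checks:**
- **Turning the post:** the fingers closed to 23 mm on the flat and I turned it about 57°, to 10.1°. The stand's axis measured 10.2° in two wrist pictures, and in a later picture the flat was square to the blade.
- **Fitting the collar:** it went down the post with no force beyond its own weight.
- **Drawing it back:** it moved 1.3 mm and then stopped, close to the 1.2 mm clearance. It held there with a steady push of about 5–6 N.
- **Final pose:** the tool is level within 0.2°. The screw's direction is about 10.3°, and its height is about 60.4 mm against the tip's 60 mm.
- **Other objects:** the last top picture shows the mug, flowerpot, jar and pink and purple rings where they were.

**Less certain:**
- The screw's height and the collar's level are inferred from the tool's pose and from the collar looking unchanged in the hand. The fingers hid the screw at the end.
- The first stand position from the fixed cameras was up to about 6 mm off, so I used the wrist pictures and the finger contact instead.

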